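# Weigh two look-alike aquarium heaters and clip the heavier one in the drawer tray

### The arm

A 6-joint arm with a two-finger parallel gripper is mounted at the origin on the work surface. World frame = base frame: x ahead of the robot, y to its left, z up, the work surface at z = 0. Lengths are in mm, angles in rad, forces in N, time in s.
With the tool pointing down it reaches from about 400 to 925 mm from the base axis. Payload 12.5 kg.
Tool frame: the origin (TCP) lies at the very end of the fingers, on their centre line; the grasp point (between the pads) lies grip_depth behind it (grip_depth is the distance from the TCP to the grasp point, in mm); z points along the fingers, y is the line along which they close (so a half turn about z gives the same grasp; the last joint's range is limited). The gripper opens to 95 mm and grips with 3 to 60 N. Pads are 20 mm wide; open, the fingers measure 119 mm over their backs; the gripper's body (75 mm by 180 mm) begins 59 mm behind the grasp point.
Start: joints at [-0.106, 0.491, 1.559, -0, 1.092, -0.106], TCP at [625.017, 0.021, 214.661] pointing down, gripper open.
Joint ranges: [-3.1, 3.1], [-0.84, 2.19], [0.05, 2.79], [-1.13, 4.28], [0.06, 2.93], [-2.69, 2.69]. Speed limits (rad/s): [2.22, 2.22, 2.79, 3.14, 3.14, 3.14].

### API

Orientations are given as [roll, pitch, yaw] about the fixed x, y, z axes, in that order (R = Rz(yaw) Ry(pitch) Rx(roll)).
In Python, from cell import state, read_camera, job_done, grip_depth gives the robot as it stands.
- The arm moves only by the tool drive_tool, never from a script. Its argument "targets" is a list of rows, each an object with "jaw": the opening, from 0 (shut) to 1 (fully open); "travel": the shift along the tool's x, y, z in m, a list of three; "twist": the turn about the tool's z in rad. In form: [{"jaw": jaw, "travel": [tx, ty, tz], "twist": twist}, ...]. A call has 1 to 8 rows; each row is the pose to reach, as a shift and turn from the pose commanded when the call began, along the tool's axes at that moment; what a row does not reach only later rows make up. A row lasts 1/12 s, in which the tool goes at most 41.7 mm and 7.16 degrees, less where a joint would pass 70% of its speed; a pose out of reach is approached as far as the arm can. A call with a gripper value outside its range is refused whole. The fingers move at their own pace and stop on an object; the grip force is fixed at half the most. Time passes only in rows, so rows that repeat a pose let the fingers close. It gives the time, the measured TCP pose, the force, the opening and the grip force at its end, in the units of the state.
- state(): the state, without advancing time (a new reading comes with each control period).
- read_camera(name): name is "scene" or "side" or "wrist"; returns a dict with "frame" (420x560x3 uint8, red, green, blue), "fx", "fy", "cx", "cy" (pixels), "R" (3x3) and "t" (3): a world point X has camera coordinates R X + t. Camera axes: x right, y down, z forward; pixel columns grow to the right and rows downward; lengths in mm; the calibration is good to about 2 mm. A picture is of the moment at which its call begins. There is no depth.
- job_done(): hands the job in; it is judged then, once.
The state is a dict: "t": time; "joints": joint angles; "qvel": joint speeds; "tau": joint torques, N m; "eef_pos": TCP position; "tcp_rot": TCP orientation; "ft_force": force on the tool from outside, world axes, zero at the start; "moment": the same for the moment, N m; "opening": opening from 0.0 (shut) to 1.0 (fully open); "grip_force": force on a finger pad.
Only numpy, scipy, OpenCV 4.12 (cv2) and the standard library are available. Lean on these libraries where they do the work, as an engineer would, in place of code of your own. Each camera call takes 0.05 s, during which the arm holds its last target. There are 200 camera calls.

### The job

Two glass heaters in the drawer look alike, and only the heavier, thick-walled one is to be kept as the spare. Lay one gently on each pan of the balance and let go so that the beam can settle, then take the heavier one from its pan and press it down into the two red suction clips in the tray until it has snapped fully home in both - the cups under the clips are soft, so go by feel, and do not squash them flat. Leave the lighter heater on its pan and the other things where they are.

Things in the scene. Friction and masses are not known exactly. Their poses are not given: they have to be found in the camera images.
- heater_a: one of two look-alike glass heaters: tube 22 mm in diameter, black square end caps 24 x 24 mm, 20 mm long (red button at the -x end); 150 mm long, 110 mm of bare glass between the caps; 80 to 170 g, which one is heavier varies and cannot be seen. Origin mid-tube on its axis (12 mm above what the caps rest on), x along the tube. Starts lying in the drawer's tray
- heater_b: the other glass heater, same shape and same description as heater_a
- beam (a joint): tilt of the balance beam, rad: 0 level, positive when the left pan is down, negative when the right is; stops at +-0.12 (a pan then 13 mm below or above level). Nearly frictionless: an empty pan gives way at the lightest touch; with both heaters let go it tips to its stop on the heavier side in 1 to 3 s, even for a gram of difference
- balance: equal-arm balance on the table right of the drawer, fixed: grey base 110 x 200 mm and pillar, aluminium beam with a blue pan on each end, white scale 113 mm high in the middle. Origin on the table under the pillar; the beam runs along its y axis, pan centres 110 mm either side
- pan_left_floor (a point): centre of the inner floor of the pan at the balance's +y end (left as the robot sees it), 84 mm above the table when level. The pan is 166 mm long (along the balance's x) and 92 mm wide inside, with a rim 4 mm above its floor; it stays level and keeps the balance's yaw as it rises and sinks
- pan_right_floor (a point): centre of the inner floor of the like pan at the balance's -y end (right)
- dish_left: the blue plastic dish of the left pan, 172 x 98 mm; origin under its middle, 3 mm below point pan_left_floor. It sits on a soft rubber bush that gives 0.4 mm per newton; over 15 N on it is too hard
- dish_right: the same for the right pan
- clips_home (a point): where the heater's axis lies when home in both red clips: midway between them, 42 mm above the tray floor with the cups unloaded (a heater at rest sinks them 1 to 2 mm). x runs along the clipped tube, either way round. Clips are 12 mm wide, 36 mm either side along x, open upwards; their lips (gap 19.4 mm) are 5.7 mm above the axis, so the tube first touches them 11 mm above home
- clips: the pair of red clips on tall soft suction cups stuck to the tray floor; origin on the tray floor below point clips_home. Each cup squashes about 1.3 mm per newton on its clip and springs back. Both clips together let the tube snap in at 13 to 18 N, with the tube then 1 to 6 mm below the unloaded home height; the force then falls away. Over 12 N on one clip (24 N in all) is too hard
- cup_near (a joint): how far the suction cup under the clip at the -x end of point clips_home is squashed, m: 0 unloaded, 0.001 to 0.002 carrying a heater, nearly flat at 0.016 (12 N on that clip), which is too hard
- cup_far (a joint): the same for the cup under the clip at the +x end
- drawer: the pulled-out lower drawer with its white plastic tray, fixed; front panel 90 mm high, sides 58 mm high. Origin on the table plane; the tray floor is 15 mm above it, spans x -179 to +215 mm and y -185 to +185 mm from it, and has a wall 21 mm high
- guard: grey plastic heater guard, a cage 168 mm long and 36 mm square at its collars, lying in the tray; origin under its middle. Leave alone
- pot: small terracotta pot, 64 mm wide, 58 mm high, standing in the tray; origin under its middle. Leave alone
- plant: green plastic plant stem lying in the tray, about 120 mm long, 34 mm high at its foot; origin on its underside. Leave alone
- food_jar: yellow fish-food jar with orange cap, 56 mm wide, 85 mm high, on the table beyond the balance; origin under its middle. Leave alone
- scraper: blue magnet scraper with black handle, 75 x 45 mm and 41 mm high, on the table beyond the balance; origin under its middle. Leave alone
Mind the look-alikes: they are no part of the job. What is shaped like the heater_a but green or purple is not meant.

How it is judged (in metres and radians):
On the way, in this order (a step that is already met when the one before it is completed fails the run):
1. both heaters lie on opposite pans of the balance, let go, and the beam has come to rest with one pan down (((x of heater_a in the frame of pan_left_floor between -0.025 and 0.025 m and y of heater_a in the frame of pan_left_floor between -0.035 and 0.035 m and z of heater_a in the frame of pan_left_floor between 0.007 and 0.018 m and x of heater_b in the frame of pan_right_floor between -0.025 and 0.025 m and y of heater_b in the frame of pan_right_floor between -0.035 and 0.035 m and z of heater_b in the frame of pan_right_floor between 0.007 and 0.018 m) or (x of heater_a in the frame of pan_right_floor between -0.025 and 0.025 m and y of heater_a in the frame of pan_right_floor between -0.035 and 0.035 m and z of heater_a in the frame of pan_right_floor between 0.007 and 0.018 m and x of heater_b in the frame of pan_left_floor between -0.025 and 0.025 m and y of heater_b in the frame of pan_left_floor between -0.035 and 0.035 m and z of heater_b in the frame of pan_left_floor between 0.007 and 0.018 m)) and (value of joint beam above 0.08 rad or value of joint beam below -0.08 rad) and contact force between the fingers and heater_a below 0.1 N and contact force between the fingers and heater_b below 0.1 N and linear speed of each of heater_a, heater_b below 0.02 m/s and velocity of joint beam between -0.05 and 0.05 rad/s), for 0.5 s.
2. the fingers take the heater that lies on the pan that is down, the other still lying on the raised pan (((x of heater_a in the frame of pan_left_floor between -0.025 and 0.025 m and y of heater_a in the frame of pan_left_floor between -0.035 and 0.035 m and z of heater_a in the frame of pan_left_floor between 0.007 and 0.018 m and x of heater_b in the frame of pan_right_floor between -0.025 and 0.025 m and y of heater_b in the frame of pan_right_floor between -0.035 and 0.035 m and z of heater_b in the frame of pan_right_floor between 0.007 and 0.018 m and value of joint beam above 0.08 rad and contact force between the fingers and heater_a above 1 N and contact force between the fingers and heater_b below 0.1 N) or (x of heater_a in the frame of pan_right_floor between -0.025 and 0.025 m and y of heater_a in the frame of pan_right_floor between -0.035 and 0.035 m and z of heater_a in the frame of pan_right_floor between 0.007 and 0.018 m and x of heater_b in the frame of pan_left_floor between -0.025 and 0.025 m and y of heater_b in the frame of pan_left_floor between -0.035 and 0.035 m and z of heater_b in the frame of pan_left_floor between 0.007 and 0.018 m and value of joint beam below -0.08 rad and contact force between the fingers and heater_a above 1 N and contact force between the fingers and heater_b below 0.1 N) or (x of heater_b in the frame of pan_left_floor between -0.025 and 0.025 m and y of heater_b in the frame of pan_left_floor between -0.035 and 0.035 m and z of heater_b in the frame of pan_left_floor between 0.007 and 0.018 m and x of heater_a in the frame of pan_right_floor between -0.025 and 0.025 m and y of heater_a in the frame of pan_right_floor between -0.035 and 0.035 m and z of heater_a in the frame of pan_right_floor between 0.007 and 0.018 m and value of joint beam above 0.08 rad and contact force between the fingers and heater_b above 1 N and contact force between the fingers and heater_a below 0.1 N) or (x of heater_b in the frame of pan_right_floor between -0.025 and 0.025 m and y of heater_b in the frame of pan_right_floor between -0.035 and 0.035 m and z of heater_b in the frame of pan_right_floor between 0.007 and 0.018 m and x of heater_a in the frame of pan_left_floor between -0.025 and 0.025 m and y of heater_a in the frame of pan_left_floor between -0.035 and 0.035 m and z of heater_a in the frame of pan_left_floor between 0.007 and 0.018 m and value of joint beam below -0.08 rad and contact force between the fingers and heater_b above 1 N and contact force between the fingers and heater_a below 0.1 N))), for 0.05 s.
At the end, for the whole second after the job is handed in: The heavier heater lies home in both clips (axis within 3 mm sideways, 4 mm below to 2 mm above and 13 mm lengthways of the home point, 0.05 rad of the clips' axis); the lighter lies on a pan (within 25 mm of its middle lengthways, 35 mm across); both let go and at rest (((x of heater_a in the frame of clips_home between -0.013 and 0.013 m and y of heater_a in the frame of clips_home between -0.003 and 0.003 m and z of heater_a in the frame of clips_home between -0.004 and 0.002 m and angle between the x axis of heater_a and the x axis of clips_home, either way round below 0.05 rad and x of heater_b in the frame of pan_left_floor between -0.025 and 0.025 m and y of heater_b in the frame of pan_left_floor between -0.035 and 0.035 m and z of heater_b in the frame of pan_left_floor between 0.007 and 0.018 m) or (x of heater_a in the frame of clips_home between -0.013 and 0.013 m and y of heater_a in the frame of clips_home between -0.003 and 0.003 m and z of heater_a in the frame of clips_home between -0.004 and 0.002 m and angle between the x axis of heater_a and the x axis of clips_home, either way round below 0.05 rad and x of heater_b in the frame of pan_right_floor between -0.025 and 0.025 m and y of heater_b in the frame of pan_right_floor between -0.035 and 0.035 m and z of heater_b in the frame of pan_right_floor between 0.007 and 0.018 m) or (x of heater_b in the frame of clips_home between -0.013 and 0.013 m and y of heater_b in the frame of clips_home between -0.003 and 0.003 m and z of heater_b in the frame of clips_home between -0.004 and 0.002 m and angle between the x axis of heater_b and the x axis of clips_home, either way round below 0.05 rad and x of heater_a in the frame of pan_left_floor between -0.025 and 0.025 m and y of heater_a in the frame of pan_left_floor between -0.035 and 0.035 m and z of heater_a in the frame of pan_left_floor between 0.007 and 0.018 m) or (x of heater_b in the frame of clips_home between -0.013 and 0.013 m and y of heater_b in the frame of clips_home between -0.003 and 0.003 m and z of heater_b in the frame of clips_home between -0.004 and 0.002 m and angle between the x axis of heater_b and the x axis of clips_home, either way round below 0.05 rad and x of heater_a in the frame of pan_right_floor between -0.025 and 0.025 m and y of heater_a in the frame of pan_right_floor between -0.035 and 0.035 m and z of heater_a in the frame of pan_right_floor between 0.007 and 0.018 m)) and contact force between the fingers and heater_a below 0.1 N and contact force between the fingers and heater_b below 0.1 N and linear speed of each of heater_a, heater_b below 0.02 m/s); the robot touches nothing.
It fails at once if a clip pressed so hard that its cup is squashed nearly flat, by over 16 mm (12 N on that clip) (value of joint any of cup_near, cup_far above 0.016 m).
It fails at once if a heater dropped or pressed on a pan with more than 15 N (contact force between any of heater_a, heater_b and dish_left above 15 N or contact force between any of heater_a, heater_b and dish_right above 15 N).
It fails at once if another thing moved by more than 30 mm (distance of any of guard, pot, plant, food_jar, scraper from where it was at the start of the episode above 0.03 m).
It also fails if it takes over 72 s, if anything falls off the work surface, if the arm or the gripper's body presses on something with over 40 N, if the wrist force passes 120 N, or if a joint passes its speed limit or range.

## Working session

There is one attempt and no reset: what is moved stays moved. The work goes in short steps, Python scripts to look and compute and a tool call to move; the robot and the scene stay as the last step left them, time stands still between calls to the robot, and variables do not carry over. Pictures are saved under pics/ and viewed, at most 10 in all, crops included, and the job is handed in when it is done.

Besides the shell and the picture viewer there is one more tool, called after "Call:" by a JSON object that holds its "name" and its "arguments". drive_tool: Moves the arm, as the interface text tells. Its arguments: {"type":"object","properties":{"targets":{"type":"array"}},"required":["targets"]}

```bash
mkdir -p pics
cat > h.py <<'E'
import numpy as np, cv2
from cell import state, read_camera, job_done, grip_depth
def cam(n,save=None):
    c=read_camera(n)
    for k in('R','t'): c[k]=np.array(c[k],float)
    c['frame']=np.asarray(c['frame'])
    if save: cv2.imwrite('pics/'+save,c['frame'][:,:,::-1])
    return c
def ray(c,u,v,z):
    d=c['R'].T@np.array([(u-c['cx'])/c['fx'],(v-c['cy'])/c['fy'],1]); o=-c['R'].T@c['t']
    return o+d*(z-o[2])/d[2]
def proj(c,X):
    p=c['R']@np.array(X,float)+c['t']; return np.array([c['fx']*p[0]/p[2]+c['cx'],c['fy']*p[1]/p[2]+c['cy']])
E
python3 - <<'E'
from h import *
print(state(),grip_depth)
a=cam('scene','s0.png')
b=cam('side','d0.png');w=cam('wrist','w0.png')
for c in(a,b,w): print(c['fx'],-c['R'].T@c['t'],c['R'])
E
```

```text
{'t': 0.0, 'joints': array([-1.05564438e-01,  4.91554202e-01,  1.55944214e+00, -1.09418177e-05,
        1.09171351e+00, -1.05581319e-01]), 'qvel': array([-0.00056322, -0.00120053,  0.00134065, -0.00187374,  0.00061151,
       -0.0002048 ]), 'tau': array([-9.52334158e-04, -6.12640929e+01, -2.58175153e+01,  6.92750537e-02,
        4.83079045e-02, -1.38641695e-05]), 'eef_pos': array([6.24755565e+02, 6.81944777e-02, 2.14067599e+02]), 'tcp_rot': array([-3.14048066e+00, -1.08085477e-04,  1.57081820e+00]), 'ft_force': array([-0.00199382, -0.75249605,  0.64038118]), 'moment': array([ 0.00850388, -0.01287121,  0.01986732]), 'grip_force': 0.0, 'opening': 1.0000184325503} 18.8
541.3606986341882 [1229.23034163 1181.94177156  954.35242147] [[-0.85299881  0.5218012   0.01079516]
 [ 0.2684428   0.45637917 -0.84832571]
 [-0.44758406 -0.72072294 -0.52936467]]
500.0756630675088 [ 202.88408919 1001.22141093  953.95574027] [[-0.95423186 -0.29905215  0.00306195]
 [-0.19804491  0.62419443 -0.75575097]
 [ 0.2240977  -0.72176806 -0.65485196]]
299.4822374390293 [626.02733506  68.97070572 384.47802247] [[ 9.99998789e-01 -2.59974543e-04 -1.53444907e-03]
 [ 1.20799330e-04 -9.70009020e-01  2.43068892e-01]
 [-1.55162117e-03 -2.43068783e-01 -9.70007814e-01]]
```

View pics/s0.png

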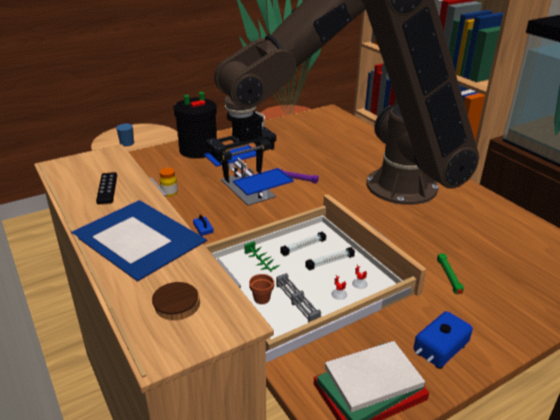

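View pics/d0.png

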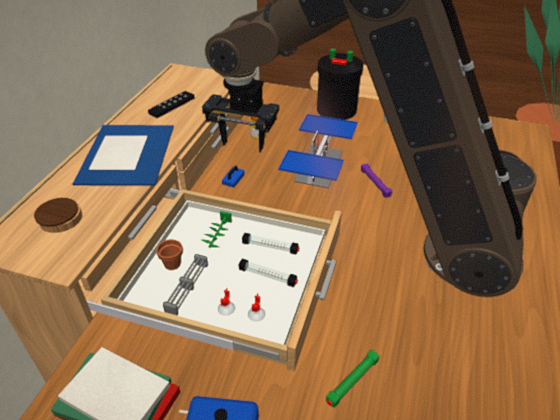

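View pics/w0.png

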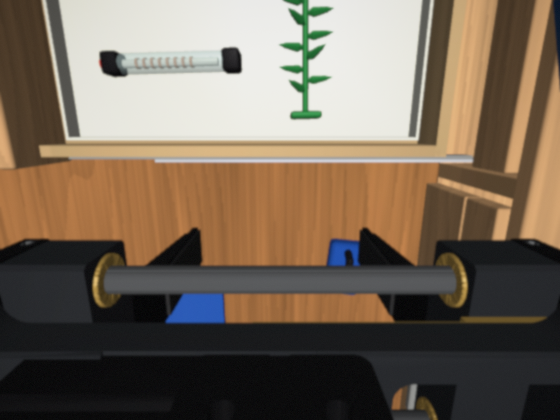

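Candidates in the side view: the heaters are at (271,243) and (268,272), with clear tubes and black caps, in the drawer. The look-alikes are purple (377,180) and green (353,377), both on the table. The red clips are at (226,298) and (257,305), and the blue pans at (328,127) and (311,164). Next I measure them by colour blobs.

```bash
cat >> h.py <<'E'
def blobs(m,amin=15):
    n,l,s,ce=cv2.connectedComponentsWithStats(m.astype('uint8'))
    return [(ce[i].round(1),s[i][:5]) for i in range(1,n) if s[i][4]>=amin]
def tri(cs,ps):
    A=[];b=[]
    for c,p in zip(cs,ps):
        o=-c['R'].T@c['t']; d=c['R'].T@np.array([(p[0]-c['cx'])/c['fx'],(p[1]-c['cy'])/c['fy'],1]); d/=np.linalg.norm(d)
        M=np.eye(3)-np.outer(d,d); A.append(M); b.append(M@o)
    X=np.linalg.lstsq(np.vstack(A),np.hstack(b),rcond=None)[0]; return X
def masks(c):
    f=c['frame'].astype(int); r,g,b=f[...,0],f[...,1],f[...,2]
    return dict(dark=(f.max(2)<70),red=(r>140)&(g<60)&(b<60),blue=(b>120)&(r<70)&(g<110))
E
python3 - <<'E'
from h import *
a=cam('scene');b=cam('side');w=cam('wrist')
for n,c,(x0,y0,x1,y1) in(('scene',a,(200,140,420,330)),('side',b,(100,100,345,330)),('wrist',w,(60,0,420,130))):
    m=masks(c); print(n)
    for k in m:
        z=np.zeros((420,560),bool); z[y0:y1,x0:x1]=1
        for ce,s in blobs(m[k]&z,12):
            print(k,ce,s, [ray(c,*ce,h)[:2].round(0) for h in((27,) if k=='dark' else (57,) if k=='red' else (88,))])
E
python3 - <<'E'
import cv2
a=cv2.imread('pics/s0.png')[170:330,190:430];b=cv2.imread('pics/d0.png')[100:260,230:470]
cv2.imwrite('pics/crop.png',cv2.resize(cv2.vconcat([a,cv2.imread('pics/d0.png')[190:330,150:390]]),None,fx=2,fy=2,interpolation=2))
E
```

```text
scene
dark [232.7 151.4] [ 200  140   76   43 1061] [array([ 411., -493.])]
dark [398.6 170.4] [ 367  140   53   64 2186] [array([-35., -57.])]
dark [242.5 171.5] [241 164   5  13  27] [array([ 453., -333.])]
dark [259.  196.1] [258 193   4   6  13] [array([ 486., -156.])]
dark [202.8 220.7] [200 215   6  13  29] [array([ 706., -117.])]
dark [322.3 236. ] [319 232   7   9  40] [array([437., 137.])]
dark [284.4 250.3] [281 246   8   9  59] [array([570., 139.])]
dark [350.5 251.8] [347 248   7   9  44] [array([412., 241.])]
dark [309.5 264.2] [306 260   8  10  65] [array([544., 228.])]
dark [278.5 282.4] [277 279   6   7  18] [array([656., 250.])]
dark [283.8 280.6] [282 278   5   6  12] [array([641., 251.])]
dark [255.7 297.1] [253 292   6  10  30] [array([735., 269.])]
dark [293.4 299.8] [291 296   7   8  28] [array([659., 326.])]
dark [299.2 298.1] [297 296   5   6  14] [array([643., 329.])]
dark [313.3 316.7] [308 313  12   8  37] [array([650., 402.])]
red [358.7 273.9] [356 267   7  12  34] [array([479., 358.])]
red [338.9 284.1] [335 277  10  13  48] [array([547., 364.])]
blue [2
[... 717 characters left out ...]
[242.3 264.3] [239 259   9  12  65] [array([549., 228.])]
dark [291.5 279.9] [288 275   9  11  76] [array([418., 239.])]
red [225.3 298.2] [221 290   8  16  72] [array([537., 360.])]
red [256. 304.] [252 296   8  16  71] [array([466., 355.])]
blue [324.1 125.1] [299 115  46  22 669] [array([ 490., -366.])]
blue [138.7 153.8] [ 100  126   73   58 2155] [array([979., -42.])]
blue [302.5 163.4] [279 150  47  28 818] [array([ 500., -144.])]
blue [337.9 162.7] [332 158  11  15  51] [array([ 402., -178.])]
blue [232.9 177. ] [222 169  22  16 166] [array([669., -22.])]
wrist
dark [231.1  60.5] [222  49  19  24 397] [array([572., 143.])]
dark [110.4  63.8] [100  52  26  24 385] [array([439., 139.])]
```

View pics/crop.png

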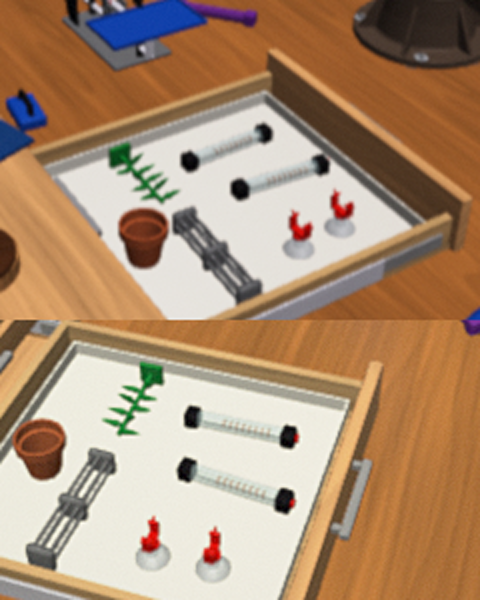

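The crop shows two clear-glass heaters with black caps and red buttons in the tray, and two red clips on cups, so the choice is confirmed. Heater 1 is at about (506,140), heater 2 at (481,234).

Call:
{"name": "drive_tool", "arguments": {"targets": [{"jaw": 0.8, "travel": [0.14, -0.119, 0.1], "twist": 0.95}, {"jaw": 0.8, "travel": [0.14, -0.119, 0.1], "twist": 0.95}, {"jaw": 0.8, "travel": [0.14, -0.119, 0.1], "twist": 0.95}, {"jaw": 0.8, "travel": [0.14, -0.119, 0.1], "twist": 0.95}, {"jaw": 0.8, "travel": [0.14, -0.119, 0.1], "twist": 0.95}, {"jaw": 0.8, "travel": [0.14, -0.119, 0.1], "twist": 0.95}, {"jaw": 0.8, "travel": [0.14, -0.119, 0.1], "twist": 0.95}, {"jaw": 0.8, "travel": [0.14, -0.119, 0.1], "twist": 0.95}]}}

```text
t: 0.97
eef_pos: [505.6, 140.7, 114.4]
tcp_rot: [-3.141, 0.0, 0.615]
ft_force: [1.1, 0.4, 0.0]
opening: 0.803
grip_force: 0.0
```

Call:
{"name": "drive_tool", "arguments": {"targets": [{"jaw": 0.6, "travel": [0, 0, 0], "twist": 0.59}, {"jaw": 0.6, "travel": [0, 0, 0], "twist": 0.59}, {"jaw": 0.6, "travel": [0, 0, 0], "twist": 0.59}, {"jaw": 0.6, "travel": [0, 0, 0], "twist": 0.59}, {"jaw": 0.6, "travel": [0, 0, 0], "twist": 0.59}, {"jaw": 0.6, "travel": [0, 0, 0], "twist": 0.59}, {"jaw": 0.6, "travel": [0, 0, 0], "twist": 0.59}]}}

```text
t: 1.55
eef_pos: [506.1, 140.0, 114.7]
tcp_rot: [3.142, -0.0, 0.034]
ft_force: [0.1, 0.1, -0.2]
opening: 0.597
grip_force: 0.0
```

Run:
```python
from h import *
s=state();print(s['t'],s['eef_pos'],s['tcp_rot'],s['joints'],s['opening'])
a=cam('scene','s1.png');b=cam('side','d1.png');w=cam('wrist','w1.png')
im=np.hstack([a['frame'],b['frame']])[:,:,::-1]
for n,c,(x0,y0,x1,y1) in(('scene',a,(190,130,310,220)),('side',b,(250,100,400,200)),('wrist',w,(0,0,560,420))):
    m=masks(c); print(n)
    for k in ('blue',) if n!='wrist' else ('dark','red','blue'):
        z=np.zeros((420,560),bool); z[y0:y1,x0:x1]=1
        for ce,s in blobs(m[k]&z,30):
            mm=(m[k]&z)
            r=cv2.minAreaRect(np.argwhere(mm[s[1]:s[1]+s[3],s[0]:s[0]+s[2]])[:,::-1].astype('float32'))
            print(k,ce,s,ray(c,*ce,88 if k=='blue' else 27 if k=='dark' else 57)[:2].round(0))
top=cv2.resize(im[100:260],None,fx=.7,fy=.7)
cv2.imwrite('pics/c1.png',np.vstack([np.hstack([cv2.resize(a['frame'][125:215,190:310,::-1],(400,300)),cv2.resize(b['frame'][100:200,270:403,::-1],(400,300))]),np.hstack([cv2.resize(w['frame'][:,:,::-1],(400,300)),np.zeros((300,400,3),'uint8')])]))
```

```text
1.55 [506.07438809 140.017565   114.67898709] [ 3.14157285e+00 -2.00781473e-04  3.38491461e-02] [ 1.44108669e-01  4.82283646e-01  1.90899020e+00 -6.12793713e-05
  7.50121423e-01  1.68110068e+00] 0.5965536664754295
scene
blue [231.2 154.2] [205 144  53  22 591] [ 479. -366.]
blue [258.5 181.3] [233 168  46  26 661] [ 491. -149.]
side
blue [333.5 126.7] [308 116  49  22 685] [ 458. -366.]
blue [312.1 163.5] [285 150  58  29 945] [ 473. -152.]
wrist
dark [32.4  1.6] [ 17   0  30   5 121] [663. 334.]
dark [139.1  24.7] [128   0  21  50 816] [650. 254.]
dark [33.1 23.1] [ 17   9  35  34 753] [648. 336.]
dark [356.5  46.7] [352  42  12  11  73] [640.  85.]
dark [280.6 132.4] [268 122  27  22 565] [573. 142.]
dark [174.9 160. ] [159 148  33  25 686] [547. 232.]
dark [280.  256.5] [ 176  229  208   42 2552] [461. 139.]
dark [279.2 343.3] [    0   238   560   182 79498] [367. 137.]
dark [279.8 273.5] [174 272 211   5 837] [444. 139.]
red [  7.4 162.7] [  0 152  23  22 191] [544. 349.]
```

View pics/c1.png

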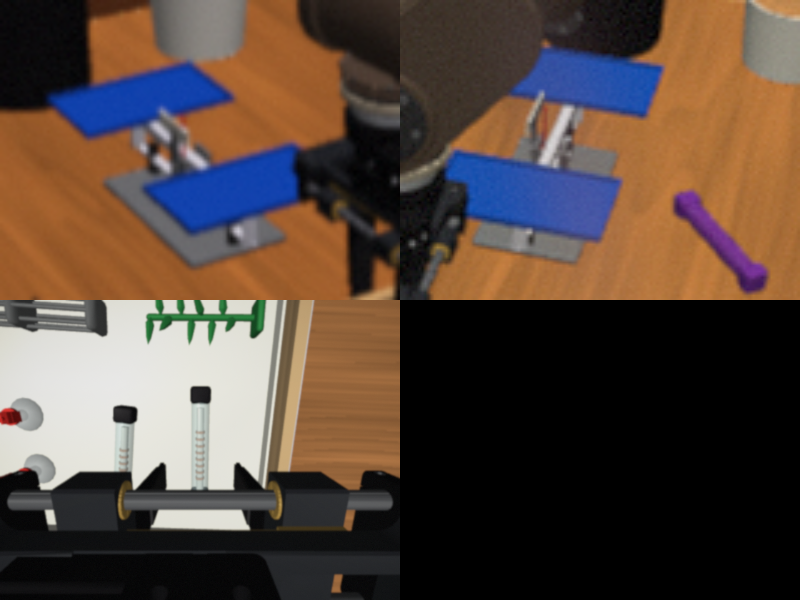

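The picture shows both blue pans (scene crop right pan fully clear; left pan clear in the first side picture) and the fingers straddling heater 1. Grasp heater 1 and compute pan quads.

Call:
{"name": "drive_tool", "arguments": {"targets": [{"jaw": 0.6, "travel": [0, 0, 0.04], "twist": 0}, {"jaw": 0.6, "travel": [0, 0, 0.08], "twist": 0}, {"jaw": 0.6, "travel": [0, 0, 0.096], "twist": 0}, {"jaw": 0.6, "travel": [0, 0, 0.096], "twist": 0}, {"jaw": 0.0, "travel": [0, 0, 0.096], "twist": 0}, {"jaw": 0.0, "travel": [0, 0, 0.096], "twist": 0}, {"jaw": 0.0, "travel": [0, 0, 0.096], "twist": 0}, {"jaw": 0.0, "travel": [0, 0, 0.096], "twist": 0}]}}

```text
t: 2.37
eef_pos: [506.2, 140.0, 19.0]
tcp_rot: [-3.142, -0.001, 0.031]
ft_force: [0.1, -0.1, -0.3]
opening: 0.377
grip_force: 0.0
```

Run:
```python
from h import *
C={'s':cam('scene'),'d':cam('side')}
for f,(x0,y0,x1,y1) in (('s0',(200,140,300,205)),('s1',(195,135,305,205)),('d0',(270,108,365,185)),('d1',(270,108,365,185))):
    im=cv2.imread(f'pics/{f}.png'); h=cv2.cvtColor(im,cv2.COLOR_BGR2HSV)
    m=(abs(h[...,0].astype(int)-113)<10)&(h[...,1]>140)&(h[...,2]>70)
    z=np.zeros_like(m); z[y0:y1,x0:x1]=1; m=(m&z).astype('uint8')
    c=C[f[0]]
    for cn in cv2.findContours(m,0,2)[0]:
        if cv2.contourArea(cn)<300: continue
        q=cv2.approxPolyDP(cv2.convexHull(cn),3.5,True)[:,0]
        w=np.array([ray(c,*p,88)[:2] for p in q])
        if len(w)==4: print(f,'cen',w.mean(0).round(0),'sides',[np.round(np.linalg.norm(w[i]-w[i-1])) for i in range(4)],'ang',[np.round(np.arctan2(*(w[i]-w[i-1])[::-1]),2) for i in range(4)])
        print(q.tolist(),w.round(0).tolist())
s=state();print(s['eef_pos'],s['opening'],s['grip_force'],s['ft_force'])
```

```text
s0 cen [ 479. -146.] sides [np.float64(95.0), np.float64(163.0), np.float64(98.0), np.float64(156.0)] ang [np.float64(1.7), np.float64(0.04), np.float64(-1.51), np.float64(-3.12)]
[[292, 180], [249, 194], [233, 181], [274, 169]] [[393.0, -102.0], [555.0, -95.0], [561.0, -193.0], [405.0, -196.0]]
s1 cen [ 490. -143.] sides [np.float64(167.0), np.float64(94.0), np.float64(118.0), np.float64(95.0)] ang [np.float64(3.07), np.float64(1.03), np.float64(0.02), np.float64(-1.57)]
[[279, 170], [279, 184], [247, 194], [233, 181]] [[394.0, -181.0], [443.0, -101.0], [561.0, -98.0], [561.0, -193.0]]
s1 cen [ 477. -368.] sides [np.float64(88.0), np.float64(162.0), np.float64(100.0), np.float64(163.0)] ang [np.float64(1.63), np.float64(0.06), np.float64(-1.51), np.float64(3.13)]
[[258, 153], [218, 165], [204, 154], [245, 144]] [[393.0, -327.0], [555.0, -316.0], [561.0, -416.0], [398.0, -414.0]]
d0 cen [ 476. -148.] sides [np.float64(163.0), np.float64(99.0), np.float64(167.0), np.float64(91.0)] ang [np.float64(0.05), np.float64(-1.54), np.float64(3.14), np.float64(1.57)]
[[279, 169], [288, 150], [3
[... 387 characters left out ...]
]
d1 cen [ 466. -143.] sides [np.float64(91.0), np.float64(169.0), np.float64(86.0), np.float64(125.0)] ang [np.float64(-1.08), np.float64(-3.08), np.float64(1.55), np.float64(0.04)]
[[286, 153], [342, 161], [335, 178], [292, 171]] [[561.0, -179.0], [392.0, -190.0], [394.0, -105.0], [518.0, -99.0]]
d1 cen [ 462. -367.] sides [np.float64(140.0), np.float64(95.0), np.float64(128.0), np.float64(99.0)] ang [np.float64(-0.03), np.float64(-1.7), np.float64(-3.13), np.float64(1.57)]
[[307, 130], [318, 116], [356, 122], [350, 138]] [[535.0, -321.0], [522.0, -415.0], [395.0, -416.0], [394.0, -317.0]]
[506.14180086 140.0552024   18.93503226] 0.2931083438809828 0.0 [-0.2541282   0.60498933 -0.29725488]
```

Call:
{"name": "drive_tool", "arguments": {"targets": [{"jaw": 0.0, "travel": [0, 0, 0], "twist": 0}, {"jaw": 0.0, "travel": [0, 0, 0], "twist": 0}, {"jaw": 0.0, "travel": [0, 0, 0], "twist": 0}, {"jaw": 0.0, "travel": [0, 0, 0], "twist": 0}]}}

```text
t: 2.8
eef_pos: [506.1, 140.0, 18.9]
tcp_rot: [-3.142, -0.0, 0.031]
ft_force: [-1.0, -0.8, 4.4]
opening: 0.228
grip_force: 30.0
```

```bash
python3 -c "
from h import *
print(state()['grip_force'],state()['opening'],state()['ft_force'])"
```

```text
29.998150169849396 0.22829612466945032 [-0.97569756 -0.76377862  4.43606499]
```

Call:
{"name": "drive_tool", "arguments": {"targets": [{"jaw": 0.0, "travel": [0, 0, -0.02], "twist": 0}, {"jaw": 0.0, "travel": [0, 0, -0.05], "twist": 0}, {"jaw": 0.0, "travel": [0, 0, -0.09], "twist": 0}, {"jaw": 0.0, "travel": [0, 0, -0.13], "twist": 0}, {"jaw": 0.0, "travel": [-0.003, 0.03, -0.141], "twist": 0}, {"jaw": 0.0, "travel": [-0.006, 0.066, -0.141], "twist": 0.02}, {"jaw": 0.0, "travel": [-0.009, 0.106, -0.141], "twist": 0.02}, {"jaw": 0.0, "travel": [-0.013, 0.146, -0.141], "twist": 0.02}]}}

```text
t: 3.47
eef_pos: [497.2, -7.5, 160.0]
tcp_rot: [3.141, -0.001, 0.012]
ft_force: [0.4, 0.3, -2.3]
opening: 0.224
grip_force: 30.0
```

Call:
{"name": "drive_tool", "arguments": {"targets": [{"jaw": 0.0, "travel": [-0.004, 0.04, 0], "twist": 0}, {"jaw": 0.0, "travel": [-0.007, 0.08, 0], "twist": 0}, {"jaw": 0.0, "travel": [-0.01, 0.12, 0], "twist": 0}, {"jaw": 0.0, "travel": [-0.014, 0.16, 0], "twist": 0}, {"jaw": 0.0, "travel": [-0.017, 0.2, 0], "twist": 0}, {"jaw": 0.0, "travel": [-0.02, 0.24, 0], "twist": 0}, {"jaw": 0.0, "travel": [-0.023, 0.28, 0], "twist": 0}, {"jaw": 0.0, "travel": [-0.026, 0.32, 0], "twist": 0}]}}

```text
t: 4.13
eef_pos: [474.3, -328.5, 159.4]
tcp_rot: [-3.141, 0.0, 0.011]
ft_force: [1.3, -0.4, -0.5]
opening: 0.226
grip_force: 30.0
```

Call:
{"name": "drive_tool", "arguments": {"targets": [{"jaw": 0.0, "travel": [0, 0.02, 0], "twist": 0}, {"jaw": 0.0, "travel": [0, 0.037, 0], "twist": 0}, {"jaw": 0.0, "travel": [0, 0.037, 0], "twist": 0}, {"jaw": 0.0, "travel": [0, 0.037, 0], "twist": 0}, {"jaw": 0.0, "travel": [0, 0.037, 0], "twist": 0}]}}

```text
t: 4.55
eef_pos: [475.2, -362.7, 159.3]
tcp_rot: [-3.141, 0.001, 0.011]
ft_force: [-0.2, 0.2, -0.9]
opening: 0.223
grip_force: 30.0
```

Run:
```python
from h import *
s=state();print(s['eef_pos'],s['tcp_rot'],s['ft_force'],s['moment'])
a=cam('scene');b=cam('side');w=cam('wrist')
cv2.imwrite('pics/c2.png',np.vstack([np.hstack([cv2.resize(a['frame'][125:215,190:310,::-1],(400,300)),cv2.resize(b['frame'][80:200,250:410,::-1],(400,300))]),np.hstack([cv2.resize(w['frame'][:,:,::-1],(400,300)),cv2.resize(b['frame'][210:330,200:360,::-1],(400,300))])]))
for n,c in(('s',a),('d',b)):
    for ce,q in blobs(masks(c)['red'],15): print(n,ce,q)
```

```text
[ 475.17819842 -362.67643224  159.32580159] [-3.14074074e+00  5.78197211e-04  1.09658959e-02] [-0.17604027  0.16302798 -0.94478493] [ 0.03985357  0.1710518  -0.00823706]
s [197.7 102.5] [192 101  13   4  39]
s [358.6 273.4] [356 267   7  12  34]
s [339.  284.2] [336 277   9  13  44]
s [412.5 397.1] [389 388  40  22 140]
s [339.6 413.3] [333 405  13  15  31]
d [225.4 298. ] [221 290   8  15  70]
d [256.1 303.7] [252 296   8  16  68]
d [165.4 400.4] [152 383  26  37 262]
```

View pics/c2.png

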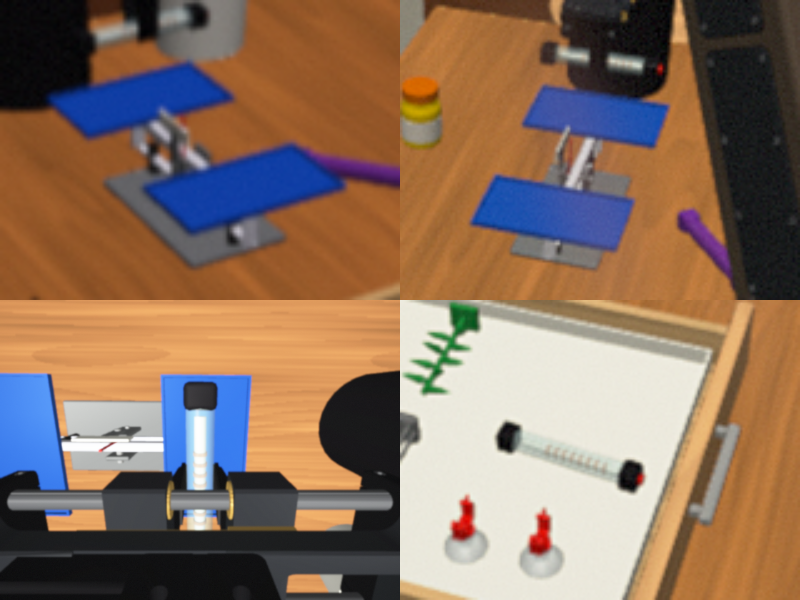

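The heater hangs level in the fingers over the right pan; the clips and heater 2 are unobstructed in the side crop. Lower gently.

Call:
{"name": "drive_tool", "arguments": {"targets": [{"jaw": 0.0, "travel": [0.002, 0.004, 0.03], "twist": 0}, {"jaw": 0.0, "travel": [0.002, 0.004, 0.055], "twist": 0}, {"jaw": 0.0, "travel": [0.002, 0.004, 0.066], "twist": 0}, {"jaw": 0.0, "travel": [0.002, 0.004, 0.069], "twist": 0}, {"jaw": 0.0, "travel": [0.002, 0.004, 0.071], "twist": 0}, {"jaw": 0.0, "travel": [0.002, 0.004, 0.073], "twist": 0}, {"jaw": 0.0, "travel": [0.002, 0.004, 0.075], "twist": 0}, {"jaw": 0.0, "travel": [0.002, 0.004, 0.077], "twist": 0}]}}

```text
t: 5.37
eef_pos: [477.8, -367.8, 83.5]
tcp_rot: [3.14, -0.001, 0.011]
ft_force: [0.3, 0.8, -1.1]
opening: 0.228
grip_force: 30.0
```

Call:
{"name": "drive_tool", "arguments": {"targets": [{"jaw": 0.0, "travel": [0, 0, 0.001], "twist": 0}, {"jaw": 0.0, "travel": [0, 0, 0.002], "twist": 0}, {"jaw": 0.0, "travel": [0, 0, 0.003], "twist": 0}, {"jaw": 0.0, "travel": [0, 0, 0.004], "twist": 0}, {"jaw": 0.0, "travel": [0, 0, 0.005], "twist": 0}, {"jaw": 0.0, "travel": [0, 0, 0.006], "twist": 0}, {"jaw": 0.0, "travel": [0, 0, 0.006], "twist": 0}, {"jaw": 0.0, "travel": [0, 0, 0.006], "twist": 0}]}}

```text
t: 6.03
eef_pos: [477.4, -367.5, 76.6]
tcp_rot: [-3.142, -0.0, 0.011]
ft_force: [0.4, 0.3, -0.4]
opening: 0.229
grip_force: 30.0
```

Run:
```python
from h import *
s=state();print(s['eef_pos'],s['tcp_rot'],s['ft_force'],s['moment'])
a=cam('scene');b=cam('side')
cv2.imwrite('pics/c3.png',np.hstack([cv2.resize(a['frame'][125:215,190:310,::-1],(400,300)),cv2.resize(b['frame'][80:200,250:410,::-1],(400,300))]))
```

```text
[ 477.41690352 -367.53167889   76.58655432] [-3.14150780e+00 -2.46933575e-06  1.07707424e-02] [ 0.39603979  0.25611781 -0.35366601] [-0.00538374  0.14078257  0.00199538]
```

View pics/c3.png

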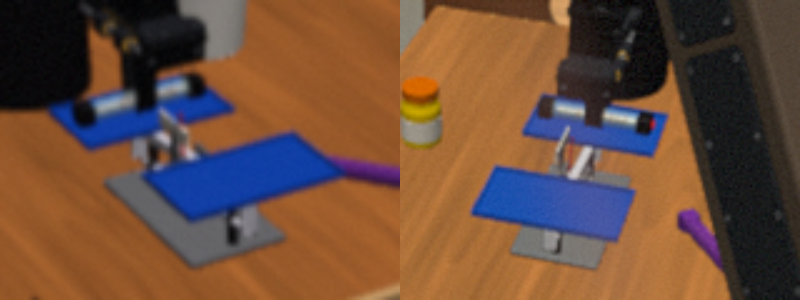

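The right pan has sunk under the heater, and the heater sits well within it. Release and retreat.

Call:
{"name": "drive_tool", "arguments": {"targets": [{"jaw": 0.0, "travel": [0, 0, 0.001], "twist": 0}, {"jaw": 0.3, "travel": [0, 0, 0.001], "twist": 0}, {"jaw": 0.45, "travel": [0, 0, 0.001], "twist": 0}, {"jaw": 0.45, "travel": [0, 0, 0.001], "twist": 0}, {"jaw": 0.45, "travel": [0, 0, -0.01], "twist": 0}, {"jaw": 0.45, "travel": [0, 0, -0.03], "twist": 0}, {"jaw": 0.45, "travel": [0, 0, -0.06], "twist": 0}, {"jaw": 0.45, "travel": [0, 0, -0.085], "twist": 0}]}}

```text
t: 6.8
eef_pos: [477.4, -367.6, 163.8]
tcp_rot: [3.141, -0.0, 0.011]
ft_force: [0.3, -0.0, 0.6]
opening: 0.45
grip_force: 0.0
```

Run:
```python
from h import *
s=state();print(s['eef_pos'],s['tcp_rot'],s['opening'])
for n in('scene','side'):
    c=cam(n,f'{n}4.png'); x0,y0,x1,y1=(190,130,300,215) if n=='scene' else (290,90,365,160)
    z=np.zeros((420,560),bool); z[y0:y1,x0:x1]=1
    for ce,q in blobs(masks(c)['dark']&z,15): print(n,ce,q[4],ray(c,*ce,83).round(0))
# clips
a=cam('scene');b=cam('side')
for p,q in(((358.6,273.6),(256.1,303.8)),((339,284.2),(225.4,298.1))): print(tri((a,b),(p,q)))
```

```text
[ 477.44144042 -367.57614262  163.8278573 ] [ 3.14131019e+00 -3.60189531e-04  1.07737314e-02] 0.4496962735597739
scene [203.2 144. ] 762 [ 526. -501.   83.]
scene [232.8 132.3] 55 [ 385. -538.   83.]
scene [248.2 150.6] 35 [ 409. -370.   83.]
scene [241.7 168.9] 16 [ 494. -259.   83.]
scene [235.4 170.5] 18 [ 518. -260.   83.]
scene [259.2 193.7] 30 [523. -88.  83.]
side [337.2 103.3] 1101 [ 482. -525.   83.]
side [307.5 123.2] 35 [ 546. -369.   83.]
side [347.3 129.4] 42 [ 414. -371.   83.]
[468.97684235 346.50357186  46.28211237]
[539.98522807 354.92168983  48.2426286 ]
```

Call:
{"name": "drive_tool", "arguments": {"targets": [{"jaw": 0.6, "travel": [0.001, -0.04, 0], "twist": 0}, {"jaw": 0.6, "travel": [0.002, -0.08, 0], "twist": 0}, {"jaw": 0.6, "travel": [0.003, -0.12, 0], "twist": 0}, {"jaw": 0.6, "travel": [0.004, -0.16, 0], "twist": 0}, {"jaw": 0.6, "travel": [0.005, -0.2, 0], "twist": 0}, {"jaw": 0.6, "travel": [0.006, -0.24, 0], "twist": 0}, {"jaw": 0.6, "travel": [0.007, -0.28, 0], "twist": 0}, {"jaw": 0.6, "travel": [0.007, -0.32, 0], "twist": 0}]}}

```text
t: 7.67
eef_pos: [480.2, -45.6, 160.9]
tcp_rot: [-3.141, 0.001, 0.011]
ft_force: [1.0, -0.5, -0.3]
opening: 0.599
grip_force: 0.0
```

Call:
{"name": "drive_tool", "arguments": {"targets": [{"jaw": 0.6, "travel": [0.001, -0.04, 0], "twist": 0}, {"jaw": 0.6, "travel": [0.002, -0.08, 0], "twist": 0}, {"jaw": 0.6, "travel": [0.002, -0.12, 0], "twist": 0.1}, {"jaw": 0.6, "travel": [0.003, -0.16, 0], "twist": 0.1}, {"jaw": 0.6, "travel": [0.003, -0.2, 0], "twist": 0.1}, {"jaw": 0.6, "travel": [0.004, -0.24, 0.02], "twist": 0.1}, {"jaw": 0.6, "travel": [0.004, -0.27, 0.04], "twist": 0.1}, {"jaw": 0.6, "travel": [0.004, -0.282, 0.06], "twist": 0.1}]}}

```text
t: 8.33
eef_pos: [481.1, 238.0, 100.1]
tcp_rot: [-3.141, 0.0, -0.087]
ft_force: [-0.5, 0.3, 0.1]
opening: 0.598
grip_force: 0.0
```

Run:
```python
from h import *
s=state();print(s['t'],s['eef_pos'],s['tcp_rot'])
w=cam('wrist','w5.png')
for k,h in(('dark',27),('red',47)):
    for ce,q in blobs(masks(w)[k],40):
        if ce[1]<240: print(k,ce,q,ray(w,*ce,h).round(0),ray(w,*ce,62).round(0))
```

```text
8.3333 [481.08737784 238.01170549 100.10418219] [-3.14140456e+00  2.86786816e-04 -8.66144476e-02]
dark [18.2 13.3] [  0   0  40  31 755] [647. 414.  27.] [633. 388.  62.]
dark [128.8  10.4] [115   0  28  24 400] [642. 334.  27.] [629. 320.  62.]
dark [238.9   6.9] [230   0  17  17 218] [638. 255.  27.] [625. 252.  62.]
dark [282.  133.2] [268 121  29  25 669] [547. 231.  27.] [547. 232.  62.]
red [109.4 157. ] [ 94 145  33  22 391] [541. 360.  47.] [542. 352.  62.]
red [ 80.3 161.5] [ 77 155   8  14  59] [540. 382.  47.] [540. 372.  62.]
red [140.7 235.8] [132 233  17   7  71] [478. 349.  47.] [483. 342.  62.]
```

View pics/w5.png

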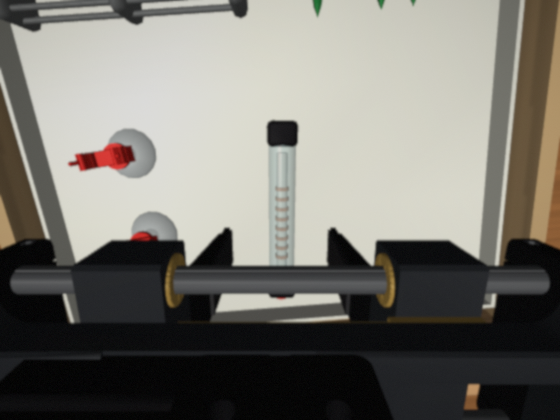

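The wrist picture shows heater 2 between the fingers (cap at (282,133)), and the clips on cups at (130,153) and (155,235). Grasp.

Call:
{"name": "drive_tool", "arguments": {"targets": [{"jaw": 0.6, "travel": [0, 0.003, 0.04], "twist": 0}, {"jaw": 0.6, "travel": [0, 0.003, 0.07], "twist": 0}, {"jaw": 0.6, "travel": [0, 0.003, 0.081], "twist": 0}, {"jaw": 0.0, "travel": [0, 0.003, 0.081], "twist": 0}, {"jaw": 0.0, "travel": [0, 0.003, 0.081], "twist": 0}, {"jaw": 0.0, "travel": [0, 0.003, 0.081], "twist": 0}, {"jaw": 0.0, "travel": [0, 0.003, 0.081], "twist": 0}, {"jaw": 0.0, "travel": [0, 0.003, 0.081], "twist": 0}]}}

```text
t: 9.05
eef_pos: [482.3, 231.7, 22.1]
tcp_rot: [-3.141, -0.002, -0.089]
ft_force: [0.0, 0.4, 1.1]
opening: 0.306
grip_force: 0.5
```

Call:
{"name": "drive_tool", "arguments": {"targets": [{"jaw": 0.0, "travel": [0, 0, 0], "twist": 0}, {"jaw": 0.0, "travel": [0, 0, 0], "twist": 0}, {"jaw": 0.0, "travel": [0, 0, 0], "twist": 0}, {"jaw": 0.0, "travel": [0, 0, 0], "twist": 0}, {"jaw": 0.0, "travel": [0, 0, -0.03], "twist": 0}, {"jaw": 0.0, "travel": [0, 0, -0.07], "twist": 0}, {"jaw": 0.0, "travel": [0, 0, -0.11], "twist": 0}, {"jaw": 0.0, "travel": [0, 0, -0.14], "twist": 0}]}}

```text
t: 9.72
eef_pos: [481.8, 231.6, 163.8]
tcp_rot: [-3.141, -0.002, -0.089]
ft_force: [-0.1, 0.8, -1.5]
opening: 0.228
grip_force: 30.0
```

Call:
{"name": "drive_tool", "arguments": {"targets": [{"jaw": 0.0, "travel": [0.003, 0.03, 0], "twist": 0}, {"jaw": 0.0, "travel": [0.005, 0.07, 0], "twist": 0}, {"jaw": 0.0, "travel": [0.008, 0.11, 0], "twist": 0}, {"jaw": 0.0, "travel": [0.011, 0.15, 0], "twist": 0}, {"jaw": 0.0, "travel": [0.014, 0.19, 0], "twist": 0}, {"jaw": 0.0, "travel": [0.017, 0.23, 0], "twist": 0}, {"jaw": 0.0, "travel": [0.02, 0.27, 0], "twist": 0}, {"jaw": 0.0, "travel": [0.023, 0.31, 0], "twist": 0}]}}

```text
t: 10.38
eef_pos: [476.4, -81.1, 161.0]
tcp_rot: [3.141, -0.0, -0.089]
ft_force: [1.3, -0.6, -0.7]
opening: 0.226
grip_force: 30.0
```

Call:
{"name": "drive_tool", "arguments": {"targets": [{"jaw": 0.0, "travel": [0.003, 0.03, 0], "twist": -0.1}, {"jaw": 0.0, "travel": [0.005, 0.055, 0], "twist": -0.1}, {"jaw": 0.0, "travel": [0.006, 0.068, 0], "twist": -0.1}, {"jaw": 0.0, "travel": [0.006, 0.068, 0], "twist": -0.1}, {"jaw": 0.0, "travel": [0.006, 0.068, 0], "twist": -0.1}]}}

```text
t: 10.8
eef_pos: [476.6, -147.4, 160.6]
tcp_rot: [-3.141, 0.0, 0.009]
ft_force: [-0.4, -0.1, -1.2]
opening: 0.223
grip_force: 30.0
```

Run:
```python
from h import *
s=state();print(s['eef_pos'],s['tcp_rot'],s['ft_force'])
a=cam('scene');b=cam('side');w=cam('wrist')
za=s['eef_pos'][2]+6
for n,c,(x0,y0,x1,y1) in(('s',a,(200,130,320,215)),('d',b,(250,100,370,200)),('w',w,(150,50,420,230))):
    z=np.zeros((420,560),bool); z[y0:y1,x0:x1]=1
    for ce,q in blobs(masks(c)['dark']&z,15): print(n,ce,q,ray(c,*ce,za).round(0))
cv2.imwrite('pics/c6.png',np.hstack([cv2.resize(a['frame'][105:225,170:330,::-1],(400,300)),cv2.resize(b['frame'][80:200,250:410,::-1],(400,300))]))
```

```text
[ 476.60072269 -147.38474971  160.61825942] [-3.14128706e+00  2.44287084e-04  9.13346524e-03] [-0.44718392 -0.12285314 -1.22921697]
s [208.2 144.2] [200 130  19  33 480] [ 580. -329.  167.]
s [267.3 140.8] [240 130  47  32 706] [ 397. -254.  167.]
s [248.1 150.6] [245 147   7   8  35] [ 488. -221.  167.]
s [281.2 153.4] [278 150   7   8  41] [ 406. -150.  167.]
s [244.1 164.5] [241 159   8  14  69] [ 545. -143.  167.]
s [235.4 170.5] [234 167   4   8  18] [ 586. -122.  167.]
s [259.2 193.7] [258 188   4  11  30] [591.  34. 167.]
d [319.9 115.8] [ 287  100   71   46 1525] [ 488. -289.  167.]
d [347.3 129.5] [345 126   6   8  41] [ 394. -239.  167.]
d [334.6 144.7] [331 140   8  11  58] [ 411. -151.  167.]
w [279.8 137.9] [ 258  120   45   38 1597] [ 541. -145.  167.]
w [393.2 187.5] [371 181  49  14 318] [ 515. -208.  167.]
w [408.2 219.5] [404 217  11   5  38] [ 497. -219.  167.]
w [388.2 219.7] [381 218  17   6  62] [ 496. -207.  167.]
```

View pics/c6.png

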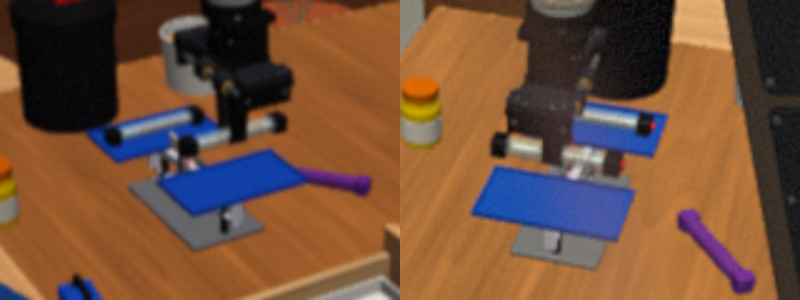

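Heater 1 rests on the lowered right pan, and heater 2 hangs over the raised left pan, centred. Lower slowly to about level.

Call:
{"name": "drive_tool", "arguments": {"targets": [{"jaw": 0.0, "travel": [0, 0, 0.03], "twist": 0}, {"jaw": 0.0, "travel": [0, 0, 0.046], "twist": 0}, {"jaw": 0.0, "travel": [0, 0, 0.052], "twist": 0}, {"jaw": 0.0, "travel": [0, 0, 0.054], "twist": 0}, {"jaw": 0.0, "travel": [0, 0, 0.056], "twist": 0}, {"jaw": 0.0, "travel": [0, 0, 0.058], "twist": 0}, {"jaw": 0.0, "travel": [0, 0, 0.06], "twist": 0}, {"jaw": 0.0, "travel": [0, 0, 0.062], "twist": 0}]}}

```text
t: 11.62
eef_pos: [477.2, -147.6, 99.2]
tcp_rot: [3.141, -0.001, 0.011]
ft_force: [0.1, 1.1, 0.1]
opening: 0.227
grip_force: 30.0
```

Call:
{"name": "drive_tool", "arguments": {"targets": [{"jaw": 0.0, "travel": [0, 0, 0.001], "twist": 0}, {"jaw": 0.0, "travel": [0, 0, 0.003], "twist": 0}, {"jaw": 0.0, "travel": [0, 0, 0.005], "twist": 0}, {"jaw": 0.0, "travel": [0, 0, 0.006], "twist": 0}, {"jaw": 0.0, "travel": [0, 0, 0.007], "twist": 0}, {"jaw": 0.0, "travel": [0, 0, 0.008], "twist": 0}, {"jaw": 0.0, "travel": [0, 0, 0.008], "twist": 0}, {"jaw": 0.0, "travel": [0, 0, 0.008], "twist": 0}]}}

```text
t: 12.28
eef_pos: [476.9, -147.6, 90.6]
tcp_rot: [3.142, -0.0, 0.011]
ft_force: [1.0, 0.0, -0.2]
opening: 0.219
grip_force: 30.0
```

Run:
```python
from h import *
s=state();print(s['eef_pos'],s['tcp_rot'],s['ft_force'])
a=cam('scene');b=cam('side')
cv2.imwrite('pics/c7.png',np.hstack([cv2.resize(a['frame'][105:225,170:330,::-1],(400,300)),cv2.resize(b['frame'][80:200,250:410,::-1],(400,300))]))
def capz(n,c,box):
    x0,y0,x1,y1=box; z=np.zeros((420,560),bool); z[y0:y1,x0:x1]=1
    return [(x[0],x[1][4]) for x in blobs(masks(c)['dark']&z,15)]
print(capz('s',a,(225,140,300,205)),capz('d',b,(280,110,365,190)))
```

```text
[ 476.88855138 -147.57968499   90.64320798] [ 3.14156033e+00 -1.01196111e-04  1.07107234e-02] [ 1.04413248  0.01028841 -0.20375334]
[(array([264.9, 155.9]), np.int32(1094)), (array([242.4, 171.6]), np.int32(27)), (array([245.4, 182.8]), np.int32(55))] [(array([313.6, 131. ]), np.int32(1473)), (array([347.5, 126. ]), np.int32(43))]
```

Call:
{"name": "drive_tool", "arguments": {"targets": [{"jaw": 0.3, "travel": [0, 0, 0], "twist": 0}, {"jaw": 0.45, "travel": [0, 0, 0], "twist": 0}, {"jaw": 0.45, "travel": [0, 0, -0.015], "twist": 0}, {"jaw": 0.45, "travel": [0, 0, -0.04], "twist": 0}, {"jaw": 0.45, "travel": [0, 0, -0.075], "twist": 0}, {"jaw": 0.45, "travel": [0, 0, -0.075], "twist": 0}, {"jaw": 0.45, "travel": [0, 0, -0.075], "twist": 0}, {"jaw": 0.45, "travel": [0, 0, -0.075], "twist": 0}]}}

```text
t: 13.05
eef_pos: [476.5, -147.4, 165.3]
tcp_rot: [-3.142, 0.0, 0.011]
ft_force: [0.5, -0.4, -0.5]
opening: 0.45
grip_force: 0.0
```

Call:
{"name": "drive_tool", "arguments": {"targets": [{"jaw": 0.6, "travel": [0, -0.04, 0], "twist": 0}, {"jaw": 0.6, "travel": [0, -0.08, 0], "twist": 0}, {"jaw": 0.6, "travel": [0, -0.12, 0], "twist": 0}, {"jaw": 0.6, "travel": [0, -0.16, 0], "twist": 0}, {"jaw": 0.6, "travel": [0, -0.16, 0], "twist": 0}, {"jaw": 0.6, "travel": [0, -0.16, 0], "twist": 0}, {"jaw": 0.6, "travel": [0, -0.16, 0], "twist": 0}, {"jaw": 0.6, "travel": [0, -0.16, 0], "twist": 0}]}}

```text
t: 13.72
eef_pos: [475.0, 11.6, 165.0]
tcp_rot: [-3.142, 0.001, 0.01]
ft_force: [0.1, 1.4, 0.6]
opening: 0.601
grip_force: 0.0
```

Call:
{"name": "drive_tool", "arguments": {"targets": [{"jaw": 0.6, "travel": [0, 0, 0], "twist": 0}, {"jaw": 0.6, "travel": [0, 0, 0], "twist": 0}, {"jaw": 0.6, "travel": [0, 0, 0], "twist": 0}, {"jaw": 0.6, "travel": [0, 0, 0], "twist": 0}, {"jaw": 0.6, "travel": [0, 0, 0], "twist": 0}, {"jaw": 0.6, "travel": [0, 0, 0], "twist": 0}, {"jaw": 0.6, "travel": [0, 0, 0], "twist": 0}, {"jaw": 0.6, "travel": [0, 0, 0], "twist": 0}]}}

```text
t: 14.38
eef_pos: [475.1, 12.5, 165.7]
tcp_rot: [-3.142, -0.0, 0.011]
ft_force: [0.2, 0.3, 0.7]
opening: 0.595
grip_force: 0.0
```

Call:
{"name": "drive_tool", "arguments": {"targets": [{"jaw": 0.6, "travel": [0, 0, 0], "twist": 0}, {"jaw": 0.6, "travel": [0, 0, 0], "twist": 0}, {"jaw": 0.6, "travel": [0, 0, 0], "twist": 0}, {"jaw": 0.6, "travel": [0, 0, 0], "twist": 0}, {"jaw": 0.6, "travel": [0, 0, 0], "twist": 0}, {"jaw": 0.6, "travel": [0, 0, 0], "twist": 0}, {"jaw": 0.6, "travel": [0, 0, 0], "twist": 0}, {"jaw": 0.6, "travel": [0, 0, 0], "twist": 0}]}}

```text
t: 15.05
eef_pos: [475.1, 12.5, 165.6]
tcp_rot: [-3.142, -0.0, 0.011]
ft_force: [0.2, 0.6, 0.2]
opening: 0.599
grip_force: 0.0
```

Run:
```python
from h import *
s=state();print(s['t'],s['eef_pos'],s['tcp_rot'])
a=cam('scene','s8.png');b=cam('side','d8.png');w=cam('wrist','w8.png')
cv2.imwrite('pics/c8.png',np.hstack([cv2.resize(a['frame'][105:225,170:330,::-1],(400,300)),cv2.resize(b['frame'][80:200,250:410,::-1],(400,300))]))
def caps(c,box,k='dark'):
    x0,y0,x1,y1=box; z=np.zeros((420,560),bool); z[y0:y1,x0:x1]=1
    return [(x[0].tolist(),x[1].tolist()) for x in blobs(masks(c)[k]&z,15)]
print(caps(a,(205,140,300,205)));print(caps(b,(280,110,365,190)))
```

```text
15.05 [475.13888322  12.46228598 165.64215238] [-3.14158414e+00 -8.78880528e-05  1.07693705e-02]
[([211.1, 149.5], [205, 140, 14, 24, 227]), ([287.0, 156.1], [266, 140, 34, 45, 847]), ([248.1, 150.6], [245, 147, 7, 8, 34]), ([235.4, 170.5], [234, 167, 4, 8, 18]), ([245.1, 179.1], [242, 175, 8, 9, 56]), ([259.2, 193.9], [258, 188, 4, 11, 29])]
[([295.8, 141.4], [280, 110, 39, 72, 1694]), ([337.1, 113.7], [318, 110, 38, 10, 302]), ([347.3, 129.5], [345, 126, 6, 8, 41]), ([333.9, 158.4], [331, 157, 6, 4, 17]), ([332.5, 163.3], [330, 161, 6, 6, 26])]
```

View pics/c8.png

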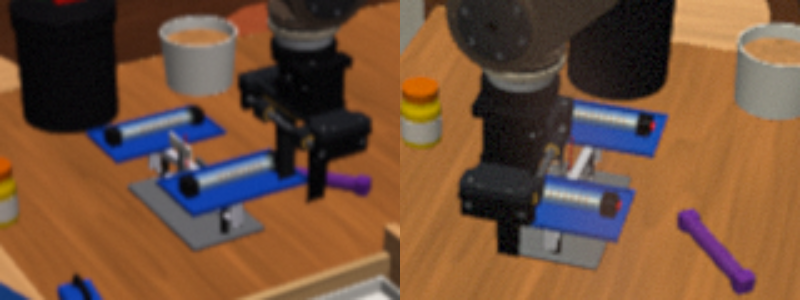

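The right heater's caps are exactly where they were on the lowered pan, with the left pan up, so heater 1 on the right pan is the heavier. Go and take it.

Call:
{"name": "drive_tool", "arguments": {"targets": [{"jaw": 0.5, "travel": [0, 0.04, 0], "twist": 0}, {"jaw": 0.5, "travel": [0, 0.08, 0], "twist": 0}, {"jaw": 0.5, "travel": [0, 0.12, 0], "twist": 0}, {"jaw": 0.5, "travel": [-0.001, 0.16, 0], "twist": 0}, {"jaw": 0.5, "travel": [-0.001, 0.2, 0], "twist": 0}, {"jaw": 0.5, "travel": [-0.002, 0.24, 0], "twist": 0}, {"jaw": 0.5, "travel": [-0.002, 0.28, 0], "twist": 0}, {"jaw": 0.5, "travel": [-0.002, 0.32, 0], "twist": 0}]}}

```text
t: 15.87
eef_pos: [476.1, -309.6, 165.7]
tcp_rot: [-3.142, -0.0, 0.011]
ft_force: [0.2, 0.3, -0.7]
opening: 0.5
grip_force: 0.0
```

Call:
{"name": "drive_tool", "arguments": {"targets": [{"jaw": 0.5, "travel": [0, 0.035, 0], "twist": 0}, {"jaw": 0.5, "travel": [0, 0.06, 0], "twist": 0}, {"jaw": 0.5, "travel": [0, 0.06, 0], "twist": 0}, {"jaw": 0.5, "travel": [0, 0.06, 0], "twist": 0}, {"jaw": 0.5, "travel": [0, 0.06, 0.03], "twist": 0}, {"jaw": 0.5, "travel": [0, 0.06, 0.045], "twist": 0}, {"jaw": 0.5, "travel": [0, 0.06, 0.055], "twist": 0}, {"jaw": 0.5, "travel": [0, 0.06, 0.055], "twist": 0}]}}

```text
t: 16.53
eef_pos: [476.8, -365.8, 108.9]
tcp_rot: [-3.139, 0.002, 0.012]
ft_force: [-0.1, -0.4, -0.2]
opening: 0.497
grip_force: 0.0
```

Run:
```python
from h import *
s=state();print(s['t'],s['eef_pos'],s['tcp_rot'],s['opening'])
w=cam('wrist')
for ce,q in blobs(masks(w)['dark'],100):
    if ce[1]<230: print(ce,q,ray(w,*ce,83))
```

```text
16.5333 [ 476.80530922 -365.84193236  108.94466471] [-3.13913996e+00  2.30395411e-03  1.18348668e-02] 0.49664622350165705
[283.4 132. ] [ 266  118   36   30 1016] [ 544.3104406  -366.47371305   83.        ]
```

Call:
{"name": "drive_tool", "arguments": {"targets": [{"jaw": 0.5, "travel": [0, 0, 0.015], "twist": 0}, {"jaw": 0.5, "travel": [0, 0, 0.028], "twist": 0}, {"jaw": 0.5, "travel": [0, 0, 0.034], "twist": 0}, {"jaw": 0.5, "travel": [0, 0, 0.034], "twist": 0}, {"jaw": 0.5, "travel": [0, 0, 0.034], "twist": 0}, {"jaw": 0.0, "travel": [0, 0, 0.034], "twist": 0}, {"jaw": 0.0, "travel": [0, 0, 0.034], "twist": 0}, {"jaw": 0.0, "travel": [0, 0, 0.034], "twist": 0}]}}

```text
t: 17.25
eef_pos: [477.5, -367.7, 77.4]
tcp_rot: [3.141, -0.001, 0.011]
ft_force: [0.0, 0.1, -0.1]
opening: 0.343
grip_force: 0.0
```

Call:
{"name": "drive_tool", "arguments": {"targets": [{"jaw": 0.0, "travel": [0, 0, 0], "twist": 0}, {"jaw": 0.0, "travel": [0, 0, 0], "twist": 0}, {"jaw": 0.0, "travel": [0, 0, 0], "twist": 0}, {"jaw": 0.0, "travel": [0, 0, 0], "twist": 0}, {"jaw": 0.0, "travel": [0, 0, 0], "twist": 0}, {"jaw": 0.0, "travel": [0, 0, 0], "twist": 0}]}}

```text
t: 17.75
eef_pos: [477.3, -367.6, 76.7]
tcp_rot: [3.142, -0.0, 0.011]
ft_force: [1.4, 0.1, 0.0]
opening: 0.224
grip_force: 30.0
```

Run:
```python
from h import *
a=cam('scene');b=cam('side')
def caps(c,box,k='dark'):
    x0,y0,x1,y1=box; z=np.zeros((420,560),bool); z[y0:y1,x0:x1]=1
    return [(x[0].tolist(),x[1].tolist()) for x in blobs(masks(c)[k]&z,15)]
A=caps(a,(205,140,300,205));B=caps(b,(260,110,365,190));print(A);print(B)
# cups in earlier wrist image w5, pose from its own calibration is lost -> grey cups in side/scene
```

```text
[([211.1, 149.6], [205, 140, 14, 24, 229]), ([234.8, 145.9], [226, 140, 25, 18, 232]), ([248.1, 150.6], [245, 147, 7, 8, 35]), ([280.7, 168.9], [277, 165, 8, 9, 44]), ([235.5, 170.4], [234, 167, 4, 8, 19]), ([245.1, 179.1], [242, 175, 8, 9, 57]), ([259.2, 193.7], [258, 188, 4, 11, 30])]
[([332.6, 115.8], [313, 110, 43, 20, 451]), ([363.0, 115.5], [361, 110, 4, 16, 40]), ([307.6, 123.4], [305, 119, 6, 9, 37]), ([347.2, 129.5], [344, 126, 7, 8, 42]), ([289.2, 153.5], [287, 149, 6, 10, 48]), ([333.1, 161.4], [330, 157, 7, 10, 44])]
```

Call:
{"name": "drive_tool", "arguments": {"targets": [{"jaw": 0.0, "travel": [0, 0, -0.002], "twist": 0}, {"jaw": 0.0, "travel": [0, 0, -0.004], "twist": 0}, {"jaw": 0.0, "travel": [0, 0, -0.006], "twist": 0}, {"jaw": 0.0, "travel": [0, 0, -0.008], "twist": 0}, {"jaw": 0.0, "travel": [0, 0, -0.01], "twist": 0}, {"jaw": 0.0, "travel": [0, 0, -0.012], "twist": 0}, {"jaw": 0.0, "travel": [0, 0, -0.014], "twist": 0}, {"jaw": 0.0, "travel": [0, 0, -0.016], "twist": 0}]}}

```text
t: 18.52
eef_pos: [477.2, -367.5, 92.9]
tcp_rot: [3.142, -0.0, 0.011]
ft_force: [-0.2, -0.8, -1.0]
opening: 0.221
grip_force: 30.0
```

Call:
{"name": "drive_tool", "arguments": {"targets": [{"jaw": 0.0, "travel": [0, 0, -0.002], "twist": 0}, {"jaw": 0.0, "travel": [0, 0, -0.004], "twist": 0}, {"jaw": 0.0, "travel": [0, 0, -0.006], "twist": 0}, {"jaw": 0.0, "travel": [0, 0, -0.008], "twist": 0}, {"jaw": 0.0, "travel": [0, 0, -0.01], "twist": 0}, {"jaw": 0.0, "travel": [0, 0, -0.012], "twist": 0}, {"jaw": 0.0, "travel": [0, 0, -0.03], "twist": 0}, {"jaw": 0.0, "travel": [0, 0, -0.062], "twist": 0}]}}

```text
t: 19.18
eef_pos: [476.1, -366.6, 152.5]
tcp_rot: [-3.138, 0.004, 0.011]
ft_force: [-0.4, -0.5, -1.9]
opening: 0.225
grip_force: 30.0
```

Run:
```python
from h import *
s=state();print(s['t'],s['eef_pos'],s['tcp_rot'],s['ft_force'])
a=cam('scene','s9.png');b=cam('side','d9.png')
def caps(c,box,k='dark'):
    x0,y0,x1,y1=box; z=np.zeros((420,560),bool); z[y0:y1,x0:x1]=1
    return [x[0].tolist() for x in blobs(masks(c)[k]&z,15)]
for p,q in ((caps(a,(200,130,300,205)),caps(b,(260,100,365,190))),): print(p);print(q)
# clips: cups (light grey rings) hard on white; red tips + stems by triangulation of top/bottom rows
for c,n in((a,'s'),(b,'d')):
    m=masks(c)['red']
    for x0,y0,x1,y1 in ([(350,260,370,290),(330,270,350,300)] if n=='s' else [(248,290,265,315),(217,285,234,310)]):
        yy,xx=np.nonzero(m[y0:y1,x0:x1]); print(n,'top',xx[yy==yy.min()].mean()+x0,yy.min()+y0,'bot',xx[yy==yy.max()].mean()+x0,yy.max()+y0,'mean',xx.mean()+x0,yy.mean()+y0)
```

```text
19.1833 [ 476.09722319 -366.57896618  152.47052088] [-3.13752037  0.00417437  0.01075434] [-0.42256313 -0.53736165 -1.87247268]
[[207.1, 141.0], [232.1, 133.3], [248.4, 132.3], [242.8, 173.7], [280.7, 176.0], [245.3, 186.2]]
[[308.1, 101.9], [338.6, 107.7], [288.8, 160.9]]
s top 357.5 267 bot 359.0 278 mean 359.35714285714283 273.14285714285717
s top 337.0 277 bot 338.5 289 mean 338.95454545454544 284.20454545454544
d top 256.0 296 bot 255.0 311 mean 256.1014492753623 303.768115942029
d top 225.5 290 bot 224.0 305 mean 225.33333333333334 297.84722222222223
```

Heater 2 stays on the left pan, which has sunk, and heater 1 is lifted. Carry it to beside the clips.

Call:
{"name": "drive_tool", "arguments": {"targets": [{"jaw": 0.0, "travel": [0, -0.03, -0.02], "twist": 0}, {"jaw": 0.0, "travel": [-0.001, -0.07, -0.025], "twist": 0}, {"jaw": 0.0, "travel": [-0.002, -0.11, -0.025], "twist": 0}, {"jaw": 0.0, "travel": [-0.002, -0.15, -0.025], "twist": 0}, {"jaw": 0.0, "travel": [-0.003, -0.19, -0.025], "twist": 0}, {"jaw": 0.0, "travel": [-0.004, -0.23, -0.025], "twist": 0}, {"jaw": 0.0, "travel": [-0.004, -0.27, -0.025], "twist": 0}, {"jaw": 0.0, "travel": [-0.005, -0.31, -0.025], "twist": 0}]}}

```text
t: 19.95
eef_pos: [468.4, -55.9, 179.4]
tcp_rot: [3.142, -0.0, 0.01]
ft_force: [1.2, -0.1, -1.6]
opening: 0.225
grip_force: 30.0
```

Call:
{"name": "drive_tool", "arguments": {"targets": [{"jaw": 0.0, "travel": [0, -0.04, 0], "twist": 0}, {"jaw": 0.0, "travel": [-0.001, -0.08, 0], "twist": 0}, {"jaw": 0.0, "travel": [-0.002, -0.12, 0], "twist": 0}, {"jaw": 0.0, "travel": [-0.002, -0.16, 0], "twist": 0}, {"jaw": 0.0, "travel": [-0.003, -0.2, 0], "twist": 0}, {"jaw": 0.0, "travel": [-0.004, -0.24, 0], "twist": -0.107}, {"jaw": 0.0, "travel": [-0.004, -0.28, 0], "twist": -0.107}, {"jaw": 0.0, "travel": [-0.005, -0.32, 0], "twist": -0.107}]}}

```text
t: 20.62
eef_pos: [459.9, 264.3, 179.3]
tcp_rot: [3.141, 0.0, 0.119]
ft_force: [0.8, -0.1, -0.5]
opening: 0.225
grip_force: 30.0
```

Call:
{"name": "drive_tool", "arguments": {"targets": [{"jaw": 0.0, "travel": [0, -0.025, 0], "twist": 0}, {"jaw": 0.0, "travel": [0, -0.025, 0], "twist": 0}, {"jaw": 0.0, "travel": [0, -0.025, 0], "twist": 0}, {"jaw": 0.0, "travel": [0, -0.025, 0], "twist": 0}, {"jaw": 0.0, "travel": [0, -0.025, 0], "twist": 0}]}}

```text
t: 21.03
eef_pos: [457.6, 286.1, 179.4]
tcp_rot: [3.141, 0.0, 0.117]
ft_force: [1.2, -0.5, -1.1]
opening: 0.224
grip_force: 30.0
```

Run:
```python
from h import *
s=state();print(s['t'],s['eef_pos'],s['tcp_rot'],s['ft_force'])
w=cam('wrist','w10.png')
np.savez('w10.npz',**{k:w[k] for k in('fx','fy','cx','cy','R','t')})
print(-w['R'].T@w['t'])
for k,h in(('dark',s['eef_pos'][2]+6),('red',47)):
    for ce,q in blobs(masks(w)[k],40):
        if ce[1]<240: print(k,ce,q,ray(w,*ce,h).round(0),ray(w,*ce,62).round(0))
```

```text
21.0333 [457.57586006 286.11333531 179.44655538] [3.14128697e+00 3.38195912e-04 1.16727877e-01] [ 1.21604009 -0.45256936 -1.12453319]
[526.25312078 295.00986048 349.79583403]
dark [15.3 31.3] [   0    0   28   70 1487] [558. 430. 185.] [581. 532.  62.]
dark [254.    3.5] [249   0  11   9  72] [584. 314. 185.] [627. 329.  62.]
dark [512.9  19.9] [499   0  28  40 532] [591. 188. 185.] [640. 107.  62.]
dark [334.2  15.2] [330   7  11  15  89] [583. 275. 185.] [626. 260.  62.]
dark [280.1 133.7] [ 258  116   45   37 1581] [524. 294. 185.] [522. 294.  62.]
dark [ 11.6 181.7] [   0  119   34  111 1760] [481. 439. 185.] [447. 548.  62.]
red [ 3.  56.3] [  0  49   7  16 107] [562. 557.  47.] [560. 544.  62.]
red [197.9 104. ] [195  99   6  11  54] [541. 376.  47.] [540. 372.  62.]
red [221.8 106.2] [210  99  21  15 189] [541. 353.  47.] [541. 350.  62.]
red [218.1 179.2] [204 171  27  17 317] [470. 352.  47.] [473. 349.  62.]
red [200.3 181. ] [198 176   5  11  44] [466. 370.  47.] [469. 366.  62.]
```

View pics/w10.png

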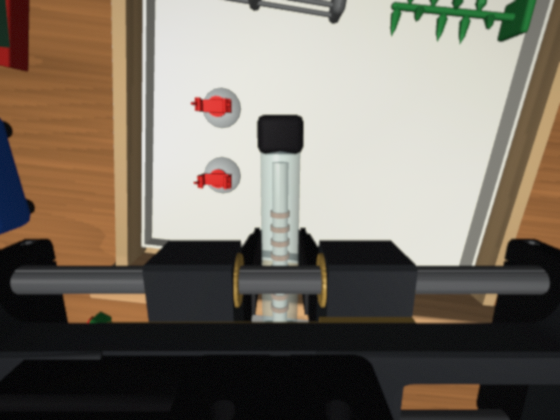

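Both clips are visible, with red arms at (213,106) and (213,180) and grey cups at (222,107) and (222,174). The held heater is centred at column 280. Fit cup circles and lip extents.

Run:
```python
from h import *
w=dict(np.load('w10.npz')); im=cv2.imread('pics/w10.png'); h=cv2.cvtColor(im,cv2.COLOR_BGR2HSV)
P={}
for n,(x0,y0,x1,y1) in dict(far=(185,80,250,135),near=(185,147,250,202)).items():
    roi=h[y0:y1,x0:x1].astype(int)
    red=(roi[...,1]>150)&((roi[...,0]<10)|(roi[...,0]>170))
    bg=np.median(roi[...,2][:, -4:]); grey=(roi[...,2]<bg-12)&(roi[...,1]<80)
    m=((grey|red)).astype('uint8')
    cn=max(cv2.findContours(grey.astype('uint8'),0,1)[0],key=cv2.contourArea)
    (cx,cy),r=cv2.minEnclosingCircle(cn)
    yy,xx=np.nonzero(red)
    print(n,bg,'cup',cx+x0,cy+y0,r,'red cols',xx.min()+x0,xx.max()+x0,'rows',yy.min()+y0,yy.max()+y0)
    P[n]=ray(w,cx+x0,cy+y0,16)
    print(' cup xy',P[n],'redmid@65',ray(w,(xx.min()+xx.max())/2+x0,(yy.min()+yy.max())/2+y0,65),'ends',ray(w,xx.min()+x0,yy.mean()+y0,66),ray(w,xx.max()+x0,yy.mean()+y0,66))
    for l in range(0,y1-y0,1):
        if red[l].any(): print(l+y0,''.join('#' if q else 'o' if g else '.' for q,g in zip(red[l],grey[l])))
d=P['far']-P['near'];print('mid',(P['far']+P['near'])/2,'sep',np.linalg.norm(d),'yaw',np.arctan2(d[1],d[0]))
```

```text
far 232.0 cup 218.56818008422852 108.5 22.706329345703125 red cols 193 230 rows 97 115
 cup xy [540.09859685 361.92344155  16.        ] redmid@65 [539.47983906 358.60126749  65.        ] ends [538.05033121 374.98158278  66.        ] [541.92778601 341.84190462  66.        ]
97 ..........o....oo..ooooooo.########...oooooooooooooooo...........
98 .........o.###..oooooooo..###########.......oooooooooo...........
99 .........o.#####.o.......###################..ooooooooo..........
100 ...........######.###########################.ooooooooo..........
101 ......ooo.####################################oooooooooo.........
102 ..........####################################oooooooooo.........
103 .....o..######################################.ooooooooo.........
104 .....oo...####################################.ooooooooo.........
105 ......ooo..###################################.oooooooooo........
106 ........oo.###################################.oooooooooo........
107 .........o.###################################ooooooooooo........
108 ...........###################################.oooooooo
[... 1497 characters left out ...]
##############################.ooooooooo.........
181 .........ooo.#################################.ooooooooo.........
182 ........o...##################################.ooooooooo.........
183 ............##################################.oooooooo..........
184 .........ooo.######.......####################.oooooooo..........
185 ...........o.#####.ooooooo..##################.ooooooo...........
186 ............o.####oo...oooo..#################.oooooo............
187 ..................oo....ooooo....##...#######.ooooooo............
188 .................oo......ooooooo...ooo..#.....oooooo.............
mid [504.31671849 359.25054615  16.        ] sep 71.76314343246204 yaw 0.07456121569022456
```

Call:
{"name": "drive_tool", "arguments": {"targets": [{"jaw": 0.0, "travel": [0, -0.04, 0], "twist": 0}, {"jaw": 0.0, "travel": [0, -0.08, 0], "twist": 0}, {"jaw": 0.0, "travel": [0, -0.12, 0], "twist": 0}, {"jaw": 0.0, "travel": [0, -0.128, 0], "twist": 0}, {"jaw": 0.0, "travel": [0, -0.128, 0], "twist": 0}, {"jaw": 0.0, "travel": [0, -0.128, 0], "twist": 0}]}}

```text
t: 21.58
eef_pos: [442.5, 413.4, 179.3]
tcp_rot: [3.141, 0.001, 0.118]
ft_force: [0.1, -0.1, -0.4]
opening: 0.223
grip_force: 30.0
```

Run:
```python
from h import *
s=state();print(s['t'],s['eef_pos'],s['tcp_rot'],s['ft_force'])
w=cam('wrist','w11.png')
np.savez('w11.npz',**{k:w[k] for k in('fx','fy','cx','cy','R','t')})
h=cv2.cvtColor(w['frame'][:,:,::-1].copy(),cv2.COLOR_BGR2HSV).astype(int)
red=(h[...,1]>150)&((h[...,0]<10)|(h[...,0]>170)); grey=(h[...,2]<220)&(h[...,1]<80)
print([ (x[0].tolist(),x[1].tolist()) for x in blobs(red[:235],40)])
for c in(red,):
  for l in range(80,205):
    if red[l,310:380].any(): print(l,''.join('#' if q else 'o' if g else '.' for q,g in zip(red[l,305:385],grey[l,305:385])))
```

```text
21.5833 [442.51358515 413.41792961 179.33393692] [3.14096884e+00 5.08584826e-04 1.17767310e-01] [ 0.11633836 -0.09867236 -0.41618804]
[([97.2, 43.0], [0, 0, 154, 71, 2688]), ([350.0, 105.4], [334, 96, 38, 20, 507]), ([343.2, 179.4], [328, 170, 35, 18, 435])]
96 ......................ooooooooooooooooo....#....oooooo..........................
97 .....................ooooooooo.........########..oooooo.........................
98 ....................ooooooooo.###################.oooooo........o...............
99 ....................oooooooo.#####################..oooooo..###.................
100 ...................ooooooooo.########################......#####................
101 ...................ooooooooo.###################################.o..............
102 ...................ooooooooo.###################################.oo.............
103 ..................oooooooooo.####################################...............
104 ..................oooooooooo.######################################.o...........
105 ..................oooooooooo.#####################################..o.......
[... 1684 characters left out ...]
....................
180 ..............oooooooo.#################################........................
181 ..............oooooooo.#################################.o......................
182 ..............oooooooo.#################################..oo....................
183 ...............ooooooo.###################################......................
184 ...............ooooooo.##################################.......................
185 ................oooooo.###################........######..o.....................
186 ................ooooooo.######.#########..oooo..o..####.o.......................
187 .................oooooo....#......###...ooooo....o.####.........................
```

Run:
```python
from h import *
A=dict(np.load('w10.npz'));B=dict(np.load('w11.npz'))
hub={}
for n,p,q in(('far',(217,113.5),(346,113.5)),('near',(217.5,172),(340.5,172))):
    hub[n]=tri((A,B),(p,q)); print(n,'hub',hub[n])
for n,r,(a0,a1),(b0,b1) in(('far',105,(195.2,230.3),(333.6,369.5)),('near',180,(197.6,230.3),(327.6,360.5))):
    for h in(55,64):
        T=(ray(A,a0,r,h)+ray(B,b1,r,h))/2; O=(ray(A,a1,r,h)+ray(B,b0,r,h))/2
        print(n,h,'tips',T.round(1),'outer',O.round(1),'half',(ray(A,a0,r,h)-ray(B,b1,r,h))[1].round(1),(ray(A,a1,r,h)-ray(B,b0,r,h))[1].round(1))
d=hub['far']-hub['near'];print((hub['far']+hub['near'])/2,np.arctan2(d[1],d[0]))
```

```text
far hub [534.17399372 358.55869874  38.89402962]
near hub [475.90049787 354.24294407  38.77201671]
far 55 tips [541.  358.7  55. ] outer [541. 359.  55.] half 34.7 -31.3
far 64 tips [540.4 358.7  64. ] outer [540.3 359.   64. ] half 29.8 -34.2
near 55 tips [470.2 353.5  55. ] outer [470.2 353.6  55. ] half 33.6 -31.2
near 64 tips [471.7 353.7  64. ] outer [471.7 353.8  64. ] half 28.6 -34.2
[505.0372458  356.40082141  38.83302316] 0.07392537431341469
```

Call:
{"name": "drive_tool", "arguments": {"targets": [{"jaw": 0.0, "travel": [0.02, 0.03, 0], "twist": 0.045}, {"jaw": 0.0, "travel": [0.045, 0.055, 0], "twist": 0.045}, {"jaw": 0.0, "travel": [0.055, 0.064, 0.01], "twist": 0.045}, {"jaw": 0.0, "travel": [0.055, 0.064, 0.05], "twist": 0.045}, {"jaw": 0.0, "travel": [0.055, 0.064, 0.085], "twist": 0.045}, {"jaw": 0.0, "travel": [0.055, 0.064, 0.099], "twist": 0.045}, {"jaw": 0.0, "travel": [0.055, 0.064, 0.099], "twist": 0.045}, {"jaw": 0.0, "travel": [0.055, 0.064, 0.099], "twist": 0.045}]}}

```text
t: 22.3
eef_pos: [504.8, 356.1, 80.5]
tcp_rot: [3.141, 0.001, 0.071]
ft_force: [0.1, 0.5, -1.0]
opening: 0.224
grip_force: 30.0
```

Run:
```python
from h import *
s=state();print(s['t'],s['eef_pos'],s['tcp_rot'],s['ft_force'],s['moment'])
w=cam('wrist'); a=cam('scene'); b=cam('side')
for ce,q in blobs(masks(w)['dark'],300):
    if ce[1]<230: print(ce,q,ray(w,*ce,86.5).round(1))
print(blobs(masks(w)['red'][:230],10))
s=[x[0] for x in blobs(masks(a)['dark']&(np.add.outer(np.arange(420),np.zeros(560))>235),25)];print(s)
print([x[0] for x in blobs(masks(b)['dark']&(np.add.outer(np.arange(420),np.zeros(560))>230),25)])
```

```text
22.3 [504.82599761 356.08196107  80.48138026] [3.14102901e+00 1.02711725e-03 7.14105850e-02] [ 0.13109153  0.5307667  -0.98841771] [ 0.02472894  0.0831103  -0.05161714]
[ 7.7 68.6] [   0    0   19  133 2141] [593.8 501.6  86.5]
[280.2 133.7] [ 258  116   45   38 1581] [571.6 361.4  86.5]
[(array([257.7, 176.8]), array([256, 173,   4,   9,  27], dtype=int32)), (array([302. , 181.8]), array([300, 173,   7,  18,  79], dtype=int32)), (array([257.2, 186.4]), array([254, 183,   6,   8,  25], dtype=int32))]
[array([103.1, 344.5]), array([363.5, 249.5]), array([447.4, 275.2]), array([331.7, 277. ]), array([173.6, 297.2]), array([255.5, 296.7]), array([293.4, 299.9]), array([313.4, 316.6]), array([444.9, 328.1]), array([416.3, 344.9]), array([424.2, 353.4]), array([435.3, 362.9]), array([330.3, 399.7]), array([280.3, 401.6]), array([388.6, 405.5]), array([555.8, 410.7])]
[array([231.9, 262.4]), array([511.7, 258.3]), array([266.6, 296.3]), array([154.4, 409.7]), array([220.4, 414.5])]
```

The red lip tips at columns 257 and 302 sit symmetrically about the tube, so it is aligned. Press down by feel.

Call:
{"name": "drive_tool", "arguments": {"targets": [{"jaw": 0.0, "travel": [0, 0, 0.006], "twist": 0}, {"jaw": 0.0, "travel": [0, 0, 0.012], "twist": 0}, {"jaw": 0.0, "travel": [0, 0, 0.016], "twist": 0}, {"jaw": 0.0, "travel": [0, 0, 0.019], "twist": 0}, {"jaw": 0.0, "travel": [0, 0, 0.022], "twist": 0}, {"jaw": 0.0, "travel": [0, 0, 0.024], "twist": 0}, {"jaw": 0.0, "travel": [0, 0, 0.024], "twist": 0}, {"jaw": 0.0, "travel": [0, 0, 0.024], "twist": 0}]}}

```text
t: 23.12
eef_pos: [504.9, 356.3, 57.0]
tcp_rot: [3.14, -0.0, 0.073]
ft_force: [0.1, -8.6, 8.7]
opening: 0.223
grip_force: 30.0
```

Call:
{"name": "drive_tool", "arguments": {"targets": [{"jaw": 0.0, "travel": [0, 0, 0.001], "twist": 0}, {"jaw": 0.0, "travel": [0, 0, 0.002], "twist": 0}, {"jaw": 0.0, "travel": [0, 0, 0.003], "twist": 0}, {"jaw": 0.0, "travel": [0, 0, 0.003], "twist": 0}]}}

```text
t: 23.45
eef_pos: [505.1, 356.2, 54.2]
tcp_rot: [3.14, -0.001, 0.073]
ft_force: [0.4, -10.9, 10.3]
opening: 0.224
grip_force: 30.0
```

```bash
python3 -c "
from h import *
s=state();print(s['eef_pos'],s['ft_force'],s['moment'],s['tcp_rot'])"
```

```text
[505.0773344  356.22793788  54.24893046] [  0.37619627 -10.90452402  10.33319155] [-1.72052279  0.05171147  0.06605006] [ 3.14038706e+00 -6.24435050e-04  7.31475319e-02]
```

A sideways force of -10.9 N in y means the tube sits too far to +y. Back off, shift toward -y, and feel again.

Call:
{"name": "drive_tool", "arguments": {"targets": [{"jaw": 0.0, "travel": [0, 0, -0.006], "twist": 0}, {"jaw": 0.0, "travel": [0, 0, -0.012], "twist": 0}, {"jaw": 0.0, "travel": [0, 0.003, -0.012], "twist": 0}, {"jaw": 0.0, "travel": [0, 0.003, -0.009], "twist": 0}, {"jaw": 0.0, "travel": [0, 0.003, -0.006], "twist": 0}, {"jaw": 0.0, "travel": [0, 0.003, -0.004], "twist": 0}, {"jaw": 0.0, "travel": [0, 0.003, -0.004], "twist": 0}, {"jaw": 0.0, "travel": [0, 0.003, -0.004], "twist": 0}]}}

```text
t: 24.12
eef_pos: [505.1, 355.0, 57.6]
tcp_rot: [-3.141, -0.001, 0.073]
ft_force: [-1.3, 4.6, 6.3]
opening: 0.223
grip_force: 30.0
```

```bash
python3 -c "
from h import *
s=state();print(s['eef_pos'],s['ft_force'],s['moment'],s['tcp_rot'])"
```

```text
[505.08076335 355.01883636  57.62605379] [-1.30311221  4.57750612  6.28266562] [0.81821098 0.17977218 0.06317515] [-3.14053575e+00 -1.19092779e-03  7.31072542e-02]
```

Call:
{"name": "drive_tool", "arguments": {"targets": [{"jaw": 0.0, "travel": [0, 0, -0.006], "twist": 0}, {"jaw": 0.0, "travel": [0, -0.001, -0.008], "twist": 0}, {"jaw": 0.0, "travel": [0, -0.001, -0.005], "twist": 0}, {"jaw": 0.0, "travel": [0, -0.001, -0.002], "twist": 0}, {"jaw": 0.0, "travel": [0, -0.001, 0], "twist": 0}, {"jaw": 0.0, "travel": [0, -0.001, 0], "twist": 0}, {"jaw": 0.0, "travel": [0, -0.001, 0], "twist": 0}]}}

```text
t: 24.7
eef_pos: [504.8, 355.3, 57.4]
tcp_rot: [-3.141, -0.0, 0.073]
ft_force: [-0.9, 1.4, 5.8]
opening: 0.226
grip_force: 30.0
```

```bash
python3 -c "
from h import *
s=state();print(s['eef_pos'],s['ft_force'],s['moment'],s['tcp_rot'])"
```

```text
[504.78181434 355.34355571  57.42618959] [-0.86390872  1.39797264  5.82306019] [0.37707665 0.23489132 0.15980636] [-3.14142510e+00 -1.69997003e-04  7.29770429e-02]
```

Sideways force is nearly nil and the clips share the load evenly (moment corrected for Fx). Press on.

Call:
{"name": "drive_tool", "arguments": {"targets": [{"jaw": 0.0, "travel": [0, -0.0004, 0.001], "twist": 0}, {"jaw": 0.0, "travel": [0, -0.0004, 0.002], "twist": 0}, {"jaw": 0.0, "travel": [0, -0.0004, 0.003], "twist": 0}, {"jaw": 0.0, "travel": [0, -0.0004, 0.004], "twist": 0}, {"jaw": 0.0, "travel": [0, -0.0004, 0.004], "twist": 0}]}}

```text
t: 25.12
eef_pos: [505.0, 355.5, 53.8]
tcp_rot: [3.142, -0.001, 0.073]
ft_force: [-0.3, -0.7, 9.2]
opening: 0.227
grip_force: 30.0
```

```bash
python3 -c "
from h import *
s=state();print(s['eef_pos'],s['ft_force'],s['moment'],s['tcp_rot'])"
```

```text
[504.97166738 355.48448943  53.80447712] [-0.29195236 -0.72264934  9.20752047] [-0.02656412  0.30016589  0.17554359] [ 3.14156331e+00 -6.64488908e-04  7.30730190e-02]
```

Run:
```python
from h import *
F=[]
for n in('scene','side')*4:
    c=cam(n,f'{n}12.png'); 
    if n=='scene': a=c
    else: b=c
    s=state();F.append(np.r_[s['ft_force'],s['moment']])
print(np.mean(F,0).round(3),np.std(F,0).round(3))
y=s['tcp_rot'][2];o=s['eef_pos']
for k in(-65,65):
    X=o+np.array([k*np.cos(y),k*np.sin(y),6]); pa,pb=proj(a,X),proj(b,X); print(k,X.round(0),pa.round(1),pb.round(1))
    P=[]
    for c,p in((a,pa),(b,pb)):
        z=np.zeros((420,560),bool); z[int(p[1])-12:int(p[1])+12,int(p[0])-12:int(p[0])+12]=1
        bl=blobs(masks(c)['dark']&z,15); print(bl)
        if bl: P.append(max(bl,key=lambda q:q[1][4])[0])
    if len(P)==2: print('tri',tri((a,b),P).round(1))
cv2.imwrite('pics/c12.png',np.hstack([cv2.resize(a['frame'][230:320,290:410,::-1],(400,300)),cv2.resize(b['frame'][240:345,180:320,::-1],(400,300))]))
```

```text
[-0.713 -0.901  9.788 -0.083  0.295  0.179] [0.426 0.502 0.484 0.021 0.025 0.023]
-65 [440. 351.  60.] [368.7 266.8] [267.5 304.6]
[(array([367.4, 262.4]), array([356, 254,  24,  24, 390], dtype=int32))]
[(array([267.1, 303.9]), array([263, 298,   9,  13,  91], dtype=int32))]
tri [440.9 349.4  68.7]
65 [570. 360.  60.] [330.8 285.4] [211.8 293.9]
[(array([331.2, 285.4]), array([327, 280,  10,  12,  84], dtype=int32))]
[(array([216. , 293.4]), array([207, 281,  16,  24, 284], dtype=int32))]
tri [563.5 352.8  53.3]
```

View pics/c12.png

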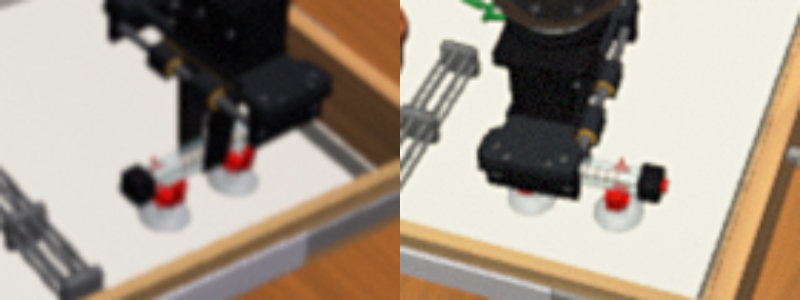

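The tube is level and lies across both clips between their lips. Continue in small steps.

Call:
{"name": "drive_tool", "arguments": {"targets": [{"jaw": 0.0, "travel": [0, 0, 0.001], "twist": 0}, {"jaw": 0.0, "travel": [0, 0, 0.002], "twist": 0}, {"jaw": 0.0, "travel": [0, 0, 0.003], "twist": 0}, {"jaw": 0.0, "travel": [0, 0, 0.003], "twist": 0}]}}

```text
t: 25.85
eef_pos: [505.2, 355.6, 51.1]
tcp_rot: [-3.141, -0.001, 0.073]
ft_force: [-0.0, -0.9, 12.2]
opening: 0.228
grip_force: 30.0
```

```bash
python3 -c "
from h import *
s=state();print(s['eef_pos'],s['ft_force'],s['moment'],s['tcp_rot'])"
```

```text
[505.23004751 355.5527739   51.14338452] [-0.03405947 -0.88193889 12.19781632] [-0.19688795  0.21668789  0.22841004] [-3.14141068e+00 -1.34507873e-03  7.30914660e-02]
```

Call:
{"name": "drive_tool", "arguments": {"targets": [{"jaw": 0.0, "travel": [0, 0, 0.0007], "twist": 0}, {"jaw": 0.0, "travel": [0, 0, 0.0015], "twist": 0}, {"jaw": 0.0, "travel": [0, 0, 0.0015], "twist": 0}]}}

```text
t: 26.1
eef_pos: [505.3, 355.5, 49.8]
tcp_rot: [-3.141, -0.001, 0.073]
ft_force: [-1.0, -1.9, 13.5]
opening: 0.226
grip_force: 30.0
```

Call:
{"name": "drive_tool", "arguments": {"targets": [{"jaw": 0.0, "travel": [0, 0, 0.0005], "twist": 0}, {"jaw": 0.0, "travel": [0, 0, 0.001], "twist": 0}, {"jaw": 0.0, "travel": [0, 0, 0.001], "twist": 0}]}}

```text
t: 26.35
eef_pos: [505.3, 355.6, 49.0]
tcp_rot: [-3.141, -0.002, 0.073]
ft_force: [-1.2, -1.5, 15.7]
opening: 0.226
grip_force: 30.0
```

```bash
python3 -c "
from h import *
s=state();print(s['eef_pos'],s['ft_force'],s['moment'],s['tcp_rot'])"
```

```text
[505.26490845 355.55357832  49.01277347] [-1.15638051 -1.53654157 15.72722455] [-0.30946273  0.3814929   0.17721279] [-3.14130525e+00 -1.58775971e-03  7.30604682e-02]
```

Call:
{"name": "drive_tool", "arguments": {"targets": [{"jaw": 0.0, "travel": [0, 0, 0.0005], "twist": 0}, {"jaw": 0.0, "travel": [0, 0, 0.0008], "twist": 0}, {"jaw": 0.0, "travel": [0, 0, 0.0008], "twist": 0}]}}

```text
t: 26.6
eef_pos: [505.3, 355.5, 48.2]
tcp_rot: [-3.141, -0.002, 0.073]
ft_force: [-0.8, -2.1, 14.3]
opening: 0.224
grip_force: 30.0
```

```bash
python3 -c "
from h import *
s=state();print(s['eef_pos'],s['ft_force'],s['moment'],s['tcp_rot'])"
```

```text
[505.33514892 355.53180481  48.23801886] [-0.77825565 -2.12016159 14.32801007] [-0.25650156  0.09702524  0.11083291] [-3.14128645e+00 -1.71745625e-03  7.30639805e-02]
```

Call:
{"name": "drive_tool", "arguments": {"targets": [{"jaw": 0.0, "travel": [0, 0, 0.0005], "twist": 0}, {"jaw": 0.0, "travel": [0, 0, 0.0008], "twist": 0}, {"jaw": 0.0, "travel": [0, 0, 0.0008], "twist": 0}]}}

```text
t: 26.85
eef_pos: [505.3, 355.6, 47.3]
tcp_rot: [-3.141, -0.002, 0.073]
ft_force: [-1.4, 0.1, 9.2]
opening: 0.223
grip_force: 30.0
```

```bash
python3 -c "
from h import *
s=state();print(s['eef_pos'],s['ft_force'],s['moment'],s['tcp_rot'])"
```

```text
[505.33646613 355.57064601  47.27949463] [-1.41079951  0.12274179  9.17024492] [0.18068574 0.3065161  0.15054244] [-3.14124387e+00 -1.66211452e-03  7.29856355e-02]
```

Call:
{"name": "drive_tool", "arguments": {"targets": [{"jaw": 0.0, "travel": [0, 0, 0.0005], "twist": 0}, {"jaw": 0.0, "travel": [0, 0, 0.001], "twist": 0}, {"jaw": 0.0, "travel": [0, 0, 0.001], "twist": 0}, {"jaw": 0.0, "travel": [0, 0, 0.001], "twist": 0}]}}

```text
t: 27.18
eef_pos: [505.3, 355.6, 45.7]
tcp_rot: [-3.141, -0.001, 0.073]
ft_force: [0.8, 0.5, 7.0]
opening: 0.224
grip_force: 30.0
```

Run:
```python
from h import *
F=[]
for n in('scene','side')*3:
    c=cam(n); 
    if n=='scene': a=c
    else: b=c
    s=state();F.append(np.r_[s['ft_force'],s['moment']])
print(np.mean(F,0).round(3)); o=s['eef_pos'];print(o)
for c,bx in((a,(320,270,345,305)),(b,(258,290,280,320))):
    x0,y0,x1,y1=bx;z=np.zeros((420,560),bool); z[y0:y1,x0:x1]=1
    print(blobs(masks(c)['dark']&z,20))
y=s['tcp_rot'][2]
for k,c in((65,a),(-65,b)):
    for h in(5,6,7): print(k,h,proj(c,o+np.array([k*np.cos(y),k*np.sin(y),h])))
```

```text
[ 0.913  0.033  7.024  0.015 -0.045  0.123]
[505.24637178 355.56355237  45.70245135]
[(array([330.8, 287.9]), array([326, 283,  10,  11,  84], dtype=int32))]
[(array([267. , 306.3]), array([263, 300,   9,  13,  92], dtype=int32))]
65 5 [330.52069814 288.31012827]
65 6 [330.5440076  288.00669237]
65 7 [330.56733514 287.70302103]
-65 5 [267.45175534 307.19297515]
-65 6 [267.44391081 306.91417801]
-65 7 [267.43605705 306.63505275]
```

The force fell from 15.7 N to a balanced 7 N, at the depth cup compliance predicts for a seated tube (axis about 52 mm). Both clips have snapped, so unload and release.

Call:
{"name": "drive_tool", "arguments": {"targets": [{"jaw": 0.0, "travel": [0, 0, -0.0015], "twist": 0}, {"jaw": 0.0, "travel": [0, 0, -0.003], "twist": 0}, {"jaw": 0.0, "travel": [0, 0, -0.004], "twist": 0}, {"jaw": 0.0, "travel": [0, 0, -0.004], "twist": 0}]}}

```text
t: 27.82
eef_pos: [505.1, 355.5, 49.5]
tcp_rot: [-3.141, -0.001, 0.073]
ft_force: [4.1, 1.0, 1.9]
opening: 0.225
grip_force: 30.0
```

Call:
{"name": "drive_tool", "arguments": {"targets": [{"jaw": 0.3, "travel": [0, 0, 0], "twist": 0}, {"jaw": 0.5, "travel": [0, 0, 0], "twist": 0}, {"jaw": 0.5, "travel": [0, 0, 0], "twist": 0}, {"jaw": 0.5, "travel": [0, 0, 0], "twist": 0}, {"jaw": 0.5, "travel": [0, 0, -0.02], "twist": 0}, {"jaw": 0.5, "travel": [0, 0, -0.05], "twist": 0}, {"jaw": 0.5, "travel": [0, 0, -0.09], "twist": 0}, {"jaw": 0.5, "travel": [0, 0, -0.13], "twist": 0}]}}

```text
t: 28.48
eef_pos: [504.0, 355.2, 180.3]
tcp_rot: [3.141, 0.002, 0.073]
ft_force: [0.5, -0.1, -0.1]
opening: 0.502
grip_force: 0.0
```

Call:
{"name": "drive_tool", "arguments": {"targets": [{"jaw": 0.5, "travel": [0, 0.04, 0], "twist": 0}, {"jaw": 0.5, "travel": [0, 0.08, 0], "twist": 0}, {"jaw": 0.5, "travel": [0, 0.12, 0], "twist": 0}, {"jaw": 0.5, "travel": [0, 0.12, 0], "twist": 0}, {"jaw": 0.5, "travel": [0, 0.12, 0], "twist": 0}]}}

```text
t: 28.9
eef_pos: [513.6, 234.3, 179.7]
tcp_rot: [-3.142, 0.0, 0.07]
ft_force: [-1.7, 0.4, 0.4]
opening: 0.501
grip_force: 0.0
```

Run:
```python
from h import *
a=cam('scene');b=cam('side');w=cam('wrist')
s=state();print(s['t'],s['eef_pos'],s['ft_force'])
for n,c,bx in(('far s',a,(318,265,348,305)),('near s',a,(355,245,385,280)),('near d',b,(255,285,282,320)),('far d',b,(200,280,225,310)),('w',w,(150,60,260,235)),('L s',a,(232,165,300,200)),('L d',b,(280,145,350,185))):
    x0,y0,x1,y1=bx;z=np.zeros((420,560),bool); z[y0:y1,x0:x1]=1
    for q in blobs(masks(c)['dark']&z,20): print(n,q[0],q[1][4],ray(c,*q[0],83 if n[0]=='L' else 55.5).round(1))
```

```text
29.05 [513.34005221 236.6712718  179.41839173] [ 0.28717669  0.02921567 -0.04253372]
far s [330.9 286.4] 84 [568.5 359.2  55.5]
near s [369.5 267. ] 52 [434.8 348.2  55.5]
near d [267.  304.9] 96 [442.1 348.6  55.5]
far d [211.2 294.3] 86 [572.5 358.6  55.5]
w [192.5  63.1] 57 [634.8 325.1  55.5]
w [158.7 131.7] 358 [572.  357.2  55.5]
w [234.5 232. ] 41 [476.1 281.4  55.5]
L s [242.6 173.9] 42 [ 507.8 -226.9   83. ]
L s [296.6 172.1] 86 [ 346.  -146.6   83. ]
L s [280.8 175.8] 40 [ 405.  -151.6   83. ]
L s [245.2 186.4] 52 [ 539.4 -149.7   83. ]
L d [288.9 160.9] 53 [ 543. -150.   83.]
```

Run:
```python
from h import *
a=cam('scene');b=cam('side')
f=tri((a,b),((330.9,286.4),(211.2,294.3)));n=tri((a,b),((369.5,267.0),(267,304.9)))
print(f,n,(f+n)/2)
# same-bias check: left heater at known z~83
print(tri((a,b),((245.2,186.4),(288.9,160.9))))
```

```text
[570.86199002 361.69552655  58.97241202] [440.3205632  353.73519484  61.93872377] [505.59127661 357.71536069  60.4555679 ]
[ 541.69629505 -145.49369537   86.07048618]
```

```bash
python3 -c "
from cell import job_done
print(job_done())"
```

```text
the job is handed in; nothing more can be done
None
```

The job is handed in and no verdict came back: the heavier heater (heater 1, on the right pan) is by force and camera snapped home in both clips, with the lighter one left on the left pan, but I viewed 12 pictures, two over the limit of 10.

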